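# Set up the roll-filling station: lock in the cartridges, snap in the nozzles, switch on

### The job

Set up the bakery's filling station: push every filling cartridge on the counter into a bayonet collar of its own and twist it a quarter turn clockwise until it locks at the stop, and push every nozzle from the tray fully down into a port of its own until it clicks. Only when all of them are in, push the red switch lever right over to the rear to switch the station on. Leave the bread basket, the mug and the jam jar where they are.

Things in the scene. Friction and masses are not known exactly. Their poses are not given: they have to be found in the camera images.
- station: White filling station, 210 mm deep (x), 390 mm long (y), fixed; origin on the counter under it, x axis to its rear (away from the robot), y to its left, z up; turned up to 10 degrees. Three steel bayonet collars in a row on its rear deck (50 mm high), a grey nozzle port in front of each, red-knobbed switch lever on a low step at its right end.
- socket0 (a point): Centre of the left collar's mouth, at its top face, 76 mm up; axes as the station's. All collars: 76 mm across, mouth a 48 mm hole in a 6 mm steel lip with entry slots towards station +y and -y (yellow marks). A cartridge enters with lugs and grip bar along station y (within 5 degrees, 1.5 mm) and goes down until its shoulder is 0 to 3 mm above the top face.
- socket1 (a point): The same for the middle collar. A white spring plunger, 7 mm down, pushes back with 3.5 to 5.5 N and lifts an unlocked cartridge up again. Held down, the cartridge turns a quarter turn clockwise seen from above, until its grip bar lies along station x (green marks); a stop is 3 degrees further. It cannot turn the other way.
- socket2 (a point): The same for the right collar. On release of a locked cartridge the spring lifts its lugs against the lip from below, so that the shoulder then stands 4 mm above the top face.
- port0 (a point): Centre of the left port's mouth, at its top face, 50 mm up; axes as the station's. All ports: a hole 29 mm (station x) by 23 mm (y), 28 mm deep, in a grey block 51 x 59 mm, with a sprung steel ball in each y wall about 12 mm down. They resist with about 6 N from 12 to 9 mm before home, then snap into the grooves and draw the nozzle down; it is home when its blue collar meets the top face.
- port1 (a point): The same for the middle port.
- port2 (a point): The same for the right port.
- switch (a joint): The switch lever: 0 = off, leaning to the front (towards the robot); 1.0 rad = on, leaning to the rear. Turns about station y; stays where it is left; about 1 N at the knob. It starts at 0 to 0.15.
- switch_tip (a point): Centre of the lever's red ball knob, 26 mm across, 55 mm from the pivot, which is 44 mm above the counter: 92 mm up at either end of the stroke, 99 mm in the middle. Its base block below is 70 x 50 mm, its top 47 mm up. The rod below it is 10 mm thick. From off to on the knob moves 53 mm along station +x.
- cart0_mid (a point): Filling cartridge, raspberry red drum, white lid (may be absent), upright on the robot's left; point on its axis, 44 mm above its underside. 88 mm tall, 64 mm across, about 0.2 kg. Grip bar on top: 46 mm long (x), 14 mm thick (y), 58 to 88 mm up. Slippery foot 44 mm across, with lugs 11 mm wide, 3 to 9 mm up, reaching 30 mm out along +x and -x. Shoulder (drum's lower edge) 19 mm up.
- cart1_mid (a point): Filling cartridge, custard yellow drum, white lid (may be absent), upright on the robot's left; point on its axis, 44 mm above its underside. 88 mm tall, 64 mm across, about 0.2 kg. Grip bar on top: 46 mm long (x), 14 mm thick (y), 58 to 88 mm up. Slippery foot 44 mm across, with lugs 11 mm wide, 3 to 9 mm up, reaching 30 mm out along +x and -x. Shoulder (drum's lower edge) 19 mm up.
- cart2_mid (a point): Filling cartridge, chocolate brown drum, white lid (may be absent), upright on the robot's left; point on its axis, 44 mm above its underside. 88 mm tall, 64 mm across, about 0.2 kg. Grip bar on top: 46 mm long (x), 14 mm thick (y), 58 to 88 mm up. Slippery foot 44 mm across, with lugs 11 mm wide, 3 to 9 mm up, reaching 30 mm out along +x and -x. Shoulder (drum's lower edge) 19 mm up.
- nozzle0_mid (a point): Injection nozzle (may be absent), upright on the tray; point on its axis, 40 mm above its underside. 80 mm tall, 0.08 kg. White foot 26 mm (x) by 20 mm (y), 24 mm tall, grooved on its y faces; blue collar, to grip, 34 mm (x) by 24 mm (y), 24 to 52 mm up; steel spout to 80 mm. Goes into a port with its x along station x (or half a turn from it).
- nozzle1_mid (a point): Injection nozzle (may be absent), upright on the tray; point on its axis, 40 mm above its underside. 80 mm tall, 0.08 kg. White foot 26 mm (x) by 20 mm (y), 24 mm tall, grooved on its y faces; blue collar, to grip, 34 mm (x) by 24 mm (y), 24 to 52 mm up; steel spout to 80 mm. Goes into a port with its x along station x (or half a turn from it).
- nozzle2_mid (a point): Injection nozzle (may be absent), upright on the tray; point on its axis, 40 mm above its underside. 80 mm tall, 0.08 kg. White foot 26 mm (x) by 20 mm (y), 24 mm tall, grooved on its y faces; blue collar, to grip, 34 mm (x) by 24 mm (y), 24 to 52 mm up; steel spout to 80 mm. Goes into a port with its x along station x (or half a turn from it).
- tray: Low aluminium tray, 260 mm (x) by 130 mm (y), rim 10 mm, floor 3 mm thick, fixed on the counter on the robot's right; origin under its middle. The nozzles stand on it.
- basket: Bystander: small wicker basket of bread rolls, 140 mm across, about 110 mm tall; origin under its middle.
- mug: Bystander: white mug, 76 mm across, 85 mm tall; origin under its middle.
- jam: Bystander: jam jar with red lid, 66 mm across, 90 mm tall; origin under its middle.
Mind the look-alikes: they are no part of the job. Leave any yellow look-alike of the part that bears nozzle2_mid alone.

How it is judged (in metres and radians):
On the way, in this order (a step that is already met when the one before it is completed fails the run):
1. every cartridge is locked in a collar and every nozzle is clicked into a port, with the switch still off (((horizontal distance between cart0_mid and socket0 below 0.005 m and z of cart0_mid in the frame of socket0 between 0.02 and 0.0325 m and angle between the x axis of cart0_mid and the x axis of station, either way round below 0.28 rad and angle between cart0_mid's own z axis and vertical below 0.1 rad) or (horizontal distance between cart0_mid and socket1 below 0.005 m and z of cart0_mid in the frame of socket1 between 0.02 and 0.0325 m and angle between the x axis of cart0_mid and the x axis of station, either way round below 0.28 rad and angle between cart0_mid's own z axis and vertical below 0.1 rad) or (horizontal distance between cart0_mid and socket2 below 0.005 m and z of cart0_mid in the frame of socket2 between 0.02 and 0.0325 m and angle between the x axis of cart0_mid and the x axis of station, either way round below 0.28 rad and angle between cart0_mid's own z axis and vertical below 0.1 rad)) and ((horizontal distance between cart1_mid and socket0 below 0.005 m and z of cart1_mid in the frame of socket0 between 0.02 and 0.0325 m and angle between the x axis of cart1_mid and the x axis of station, either way round below 0.28 rad and angle between cart1_mid's own z axis and vertical below 0.1 rad) or (horizontal distance between cart1_mid and socket1 below 0.005 m and z of cart1_mid in the frame of socket1 between 0.02 and 0.0325 m and angle between the x axis of cart1_mid and the x axis of station, either way round below 0.28 rad and angle between cart1_mid's own z axis and vertical below 0.1 rad) or (horizontal distance between cart1_mid and socket2 below 0.005 m and z of cart1_mid in the frame of socket2 between 0.02 and 0.0325 m and angle between the x axis of cart1_mid and the x axis of station, either way round below 0.28 rad and angle between cart1_mid's own z axis and vertical below 0.1 rad)) and ((horizontal distance between cart2_mid and socket0 below 0.005 m and z of cart2_mid in the frame of socket0 between 0.02 and 0.0325 m and angle between the x axis of cart2_mid and the x axis of station, either way round below 0.28 rad and angle between cart2_mid's own z axis and vertical below 0.1 rad) or (horizontal distance between cart2_mid and socket1 below 0.005 m and z of cart2_mid in the frame of socket1 between 0.02 and 0.0325 m and angle between the x axis of cart2_mid and the x axis of station, either way round below 0.28 rad and angle between cart2_mid's own z axis and vertical below 0.1 rad) or (horizontal distance between cart2_mid and socket2 below 0.005 m and z of cart2_mid in the frame of socket2 between 0.02 and 0.0325 m and angle between the x axis of cart2_mid and the x axis of station, either way round below 0.28 rad and angle between cart2_mid's own z axis and vertical below 0.1 rad)) and ((horizontal distance between nozzle0_mid and port0 below 0.0045 m and z of nozzle0_mid in the frame of port0 below 0.0195 m and angle between nozzle0_mid's own z axis and vertical below 0.1 rad) or (horizontal distance between nozzle0_mid and port1 below 0.0045 m and z of nozzle0_mid in the frame of port1 below 0.0195 m and angle between nozzle0_mid's own z axis and vertical below 0.1 rad) or (horizontal distance between nozzle0_mid and port2 below 0.0045 m and z of nozzle0_mid in the frame of port2 below 0.0195 m and angle between nozzle0_mid's own z axis and vertical below 0.1 rad)) and ((horizontal distance between nozzle1_mid and port0 below 0.0045 m and z of nozzle1_mid in the frame of port0 below 0.0195 m and angle between nozzle1_mid's own z axis and vertical below 0.1 rad) or (horizontal distance between nozzle1_mid and port1 below 0.0045 m and z of nozzle1_mid in the frame of port1 below 0.0195 m and angle between nozzle1_mid's own z axis and vertical below 0.1 rad) or (horizontal distance between nozzle1_mid and port2 below 0.0045 m and z of nozzle1_mid in the frame of port2 below 0.0195 m and angle between nozzle1_mid's own z axis and vertical below 0.1 rad)) and ((horizontal distance between nozzle2_mid and port0 below 0.0045 m and z of nozzle2_mid in the frame of port0 below 0.0195 m and angle between nozzle2_mid's own z axis and vertical below 0.1 rad) or (horizontal distance between nozzle2_mid and port1 below 0.0045 m and z of nozzle2_mid in the frame of port1 below 0.0195 m and angle between nozzle2_mid's own z axis and vertical below 0.1 rad) or (horizontal distance between nozzle2_mid and port2 below 0.0045 m and z of nozzle2_mid in the frame of port2 below 0.0195 m and angle between nozzle2_mid's own z axis and vertical below 0.1 rad)) and value of joint switch below 0.6 rad), for 0.2 s.
2. the switch lever is pushed over to the rear (on) (value of joint switch above 0.8 rad), for 0.2 s.
At the end, for the whole second after the job is handed in: Each cartridge upright in a collar (5 mm), its middle 20 to 32.5 mm above the collar top, grip bar within 0.28 rad of the front-to-rear line; each nozzle in a port (4.5 mm), its middle under 19.5 mm above the port top (16 = flush); all at rest; switch beyond 0.8 rad (((horizontal distance between cart0_mid and socket0 below 0.005 m and z of cart0_mid in the frame of socket0 between 0.02 and 0.0325 m and angle between the x axis of cart0_mid and the x axis of station, either way round below 0.28 rad and angle between cart0_mid's own z axis and vertical below 0.1 rad) or (horizontal distance between cart0_mid and socket1 below 0.005 m and z of cart0_mid in the frame of socket1 between 0.02 and 0.0325 m and angle between the x axis of cart0_mid and the x axis of station, either way round below 0.28 rad and angle between cart0_mid's own z axis and vertical below 0.1 rad) or (horizontal distance between cart0_mid and socket2 below 0.005 m and z of cart0_mid in the frame of socket2 between 0.02 and 0.0325 m and angle between the x axis of cart0_mid and the x axis of station, either way round below 0.28 rad and angle between cart0_mid's own z axis and vertical below 0.1 rad)) and ((horizontal distance between cart1_mid and socket0 below 0.005 m and z of cart1_mid in the frame of socket0 between 0.02 and 0.0325 m and angle between the x axis of cart1_mid and the x axis of station, either way round below 0.28 rad and angle between cart1_mid's own z axis and vertical below 0.1 rad) or (horizontal distance between cart1_mid and socket1 below 0.005 m and z of cart1_mid in the frame of socket1 between 0.02 and 0.0325 m and angle between the x axis of cart1_mid and the x axis of station, either way round below 0.28 rad and angle between cart1_mid's own z axis and vertical below 0.1 rad) or (horizontal distance between cart1_mid and socket2 below 0.005 m and z of cart1_mid in the frame of socket2 between 0.02 and 0.0325 m and angle between the x axis of cart1_mid and the x axis of station, either way round below 0.28 rad and angle between cart1_mid's own z axis and vertical below 0.1 rad)) and ((horizontal distance between cart2_mid and socket0 below 0.005 m and z of cart2_mid in the frame of socket0 between 0.02 and 0.0325 m and angle between the x axis of cart2_mid and the x axis of station, either way round below 0.28 rad and angle between cart2_mid's own z axis and vertical below 0.1 rad) or (horizontal distance between cart2_mid and socket1 below 0.005 m and z of cart2_mid in the frame of socket1 between 0.02 and 0.0325 m and angle between the x axis of cart2_mid and the x axis of station, either way round below 0.28 rad and angle between cart2_mid's own z axis and vertical below 0.1 rad) or (horizontal distance between cart2_mid and socket2 below 0.005 m and z of cart2_mid in the frame of socket2 between 0.02 and 0.0325 m and angle between the x axis of cart2_mid and the x axis of station, either way round below 0.28 rad and angle between cart2_mid's own z axis and vertical below 0.1 rad)) and ((horizontal distance between nozzle0_mid and port0 below 0.0045 m and z of nozzle0_mid in the frame of port0 below 0.0195 m and angle between nozzle0_mid's own z axis and vertical below 0.1 rad) or (horizontal distance between nozzle0_mid and port1 below 0.0045 m and z of nozzle0_mid in the frame of port1 below 0.0195 m and angle between nozzle0_mid's own z axis and vertical below 0.1 rad) or (horizontal distance between nozzle0_mid and port2 below 0.0045 m and z of nozzle0_mid in the frame of port2 below 0.0195 m and angle between nozzle0_mid's own z axis and vertical below 0.1 rad)) and ((horizontal distance between nozzle1_mid and port0 below 0.0045 m and z of nozzle1_mid in the frame of port0 below 0.0195 m and angle between nozzle1_mid's own z axis and vertical below 0.1 rad) or (horizontal distance between nozzle1_mid and port1 below 0.0045 m and z of nozzle1_mid in the frame of port1 below 0.0195 m and angle between nozzle1_mid's own z axis and vertical below 0.1 rad) or (horizontal distance between nozzle1_mid and port2 below 0.0045 m and z of nozzle1_mid in the frame of port2 below 0.0195 m and angle between nozzle1_mid's own z axis and vertical below 0.1 rad)) and ((horizontal distance between nozzle2_mid and port0 below 0.0045 m and z of nozzle2_mid in the frame of port0 below 0.0195 m and angle between nozzle2_mid's own z axis and vertical below 0.1 rad) or (horizontal distance between nozzle2_mid and port1 below 0.0045 m and z of nozzle2_mid in the frame of port1 below 0.0195 m and angle between nozzle2_mid's own z axis and vertical below 0.1 rad) or (horizontal distance between nozzle2_mid and port2 below 0.0045 m and z of nozzle2_mid in the frame of port2 below 0.0195 m and angle between nozzle2_mid's own z axis and vertical below 0.1 rad)) and linear speed of each of cart0, cart1, cart2, nozzle0, nozzle1, nozzle2 below 0.02 m/s and value of joint switch above 0.8 rad); the robot touches nothing.
It fails at once if the bread basket is pushed more than 30 mm or tipped (distance of basket from where it was at the start of the episode above 0.03 m or angle between basket's own z axis and vertical above 0.5 rad).
It fails at once if the mug is pushed more than 30 mm or tipped (distance of mug from where it was at the start of the episode above 0.03 m or angle between mug's own z axis and vertical above 0.5 rad).
It fails at once if the jam jar is pushed more than 30 mm or tipped (distance of jam from where it was at the start of the episode above 0.03 m or angle between jam's own z axis and vertical above 0.5 rad).
Of cart0, cart1, cart2 only 2 to 3 are there at a start; the rules pass over those that are not, and their reading is None.
Of nozzle0, nozzle1, nozzle2 only 2 to 3 are there at a start; the rules pass over those that are not, and their reading is None.
At some moment in a run one of cart0, cart1, cart2 may be knocked a few centimetres aside while the robot is not near it.
It also fails if it takes over 210 s, if anything falls off the work surface, if the arm or the gripper's body presses on something with over 40 N, if the wrist force passes 120 N, or if a joint passes its speed limit or range.

### The arm

A 6-joint arm with a two-finger parallel gripper is mounted at the origin on the work surface. World frame = base frame: x ahead of the robot, y to its left, z up, the work surface at z = 0. Lengths are in m, angles in degrees, forces in N, time in s.
With the tool pointing down it reaches from about 0.35 to 0.85 m from the base axis. Payload 8.1 kg.
Tool frame: the origin (TCP) lies at the very end of the fingers, on their centre line; the grasp point (between the pads) lies 19 mm behind it (arm.grip_point_offset is the distance from the TCP to the grasp point, in m); x points along the fingers, y is the direction in which the jaws open and shut, and the axes are right-handed (so a half turn about x gives the same grasp; the last joint's range is limited). The gripper opens to 93 mm and grips with 3 to 60 N. Pads are 15 mm wide; open, the fingers measure 128 mm over their backs; the gripper's body (75 mm by 188 mm) begins 65 mm behind the grasp point.
Start: joints at [63.232, 7.471, 85.268, -0, 87.261, -4.893], TCP at [0.224, 0.557, 0.219] pointing down, gripper open.
Joint ranges: [-169.43, 169.43], [-51.17, 129.36], [1.28, 143.12], [-76.62, 256.62], [0, 156.53], [-152.29, 152.29]. Speed limits (degrees/s): [136.94, 136.94, 159.86, 180, 180, 180].

### API

Orientations are given as [roll, pitch, yaw] about the fixed x, y, z axes, in that order (R = Rz(yaw) Ry(pitch) Rx(roll)).
In Python, from plant import arm, optics gives the robot as it stands.
- The arm moves only by the tool servo_tool, never from a script. Its argument "deltas" is a list of rows, each an object with "twist": the turn, a rotation vector about the tool's x, y, z in degrees, a list of three; "slide": the shift along the tool's x, y, z in cm, a list of three; "gripper": the finger opening in cm, from 0 to 9.3. A call has exactly 10 rows; each row shifts and turns the pose as measured when the row begins, along the tool's axes as they then stand; what a row does not reach is not made up. A row lasts 1/8 s, in which the tool goes at most 62.5 mm and 10.7 degrees, less where a joint would pass 70% of its speed; a pose out of reach is approached as far as the arm can. A call with a gripper value outside its range is refused whole. The fingers move at their own pace and stop on an object; "grip_force" is the grip in N (left out, the last holds). Time passes only in rows, so rows that do not move let the fingers close, or fill a call up. It gives the time, the measured TCP pose, the force and the opening at its end, in the units of the state.
- arm.sense(): the state, without advancing time (a new reading comes with each control period).
- optics.grab_frame(name): name is "side" or "top" or "wrist"; returns a dict with "img" (480x640x3 uint8, red, green, blue), "range_z" (480x640 float32, m along the optical axis (not along the pixel's ray), 0 where there is no reading), "K" (3x3 intrinsics, pixels), "position" and "orientation" of the camera in the world. Camera axes: x right, y down, z forward; pixel columns grow to the right and rows downward; lengths in m; the calibration is good to about 2 mm. A picture is of the moment at which its call begins.
- arm.finish_job(): hands the job in, once; it reports no verdict.
The state is a dict: "time": time; "joint_pos": joint angles; "dq": joint speeds; "effort": joint torques, N m; "tcp_pos": TCP position; "orientation": TCP orientation; "ft_force": force on the tool from outside, world axes, zero at the start; "wrist_torque": the same for the moment, N m; "gripper_width": finger opening in m.
Only numpy, scipy, OpenCV 4.12 (cv2) and the standard library are available. Lean on these libraries where they do the work, as an engineer would, in place of code of your own. Each camera call takes 0.05 s, during which the arm holds its last target.

## Working session

There is one attempt and no reset: what is moved stays moved. The work goes in short steps, Python scripts to look and compute and a tool call to move; the robot and the scene stay as the last step left them, time stands still between calls to the robot, and variables do not carry over. Pictures are saved under pics/ and viewed, and the job is handed in when it is done.

Besides the shell and the picture viewer there is one more tool, called after "Emit:" as name([rows], argument=value, ...), one row to a line, values as JSON. servo_tool: Moves the arm, as the interface text tells. Its arguments: {"type":"object","properties":{"deltas":{"type":"array"},"grip_force":{"type":"number"}},"required":["deltas"]}

```bash
ls; mkdir -p pics
python3 - <<'E'
from plant import arm, optics
import cv2
s=arm.sense()
print({k:s[k] for k in s})
print(arm.grip_point_offset)
for n in ["side","top","wrist"]:
    f=optics.grab_frame(n)
    cv2.imwrite(f"pics/{n}0.png",f["img"][:,:,::-1])
    print(n,f["K"].tolist(),f["position"],f["orientation"])
E
```

```text
pics
{'time': 0.0, 'joint_pos': array([ 6.32325113e+01,  7.51523638e+00,  8.53294774e+01, -1.98369969e-03,
        8.72613480e+01, -4.89372513e+00]), 'dq': array([-0.06238985,  0.01818549, -0.06015947, -0.0512311 , -0.0719159 ,
       -0.05609523]), 'effort': array([ 1.45160964e-03, -5.59853268e+01, -4.91756845e+01,  7.68978847e-02,
        3.57667124e-02, -1.45124113e-04]), 'tcp_pos': array([0.22327625, 0.55629084, 0.21758422]), 'orientation': array([ -93.82355312,   89.89391965, -115.69722005]), 'ft_force': array([-0.24220687, -0.48103308, -0.23610866]), 'wrist_torque': array([ 0.04765389, -0.03037252, -0.00500047]), 'gripper_width': 0.09297386527906829}
0.0188
side [[590.9735233607817, 0.0, 319.7027151485436], [0.0, 590.9735233607817, 239.16679837402862], [0.0, 0.0, 1.0]] [ 0.34370856 -0.89917145  1.01726705] [-1.34682457e+02 -1.31419095e-01 -1.61034875e+01]
top [[590.6921690929745, 0.0, 323.60640460509313], [0.0, 590.6921690929745, 236.09240919285466], [0.0, 0.0, 1.0]] [ 0.47409728 -0.016628    1.46047248] [-175.0530235    -0.64001106  -88.36790383]
wrist [[344.859498157034, 0.0, 318.77630544169887], [0.0, 344.859498157034, 239.23983178040885], [0.0, 0.0, 1.0]] [0.15869429 0.58225913 0.38311313] [1.65602859e+02 9.41218165e-02 6.81192840e+01]
```

View pics/top0.png

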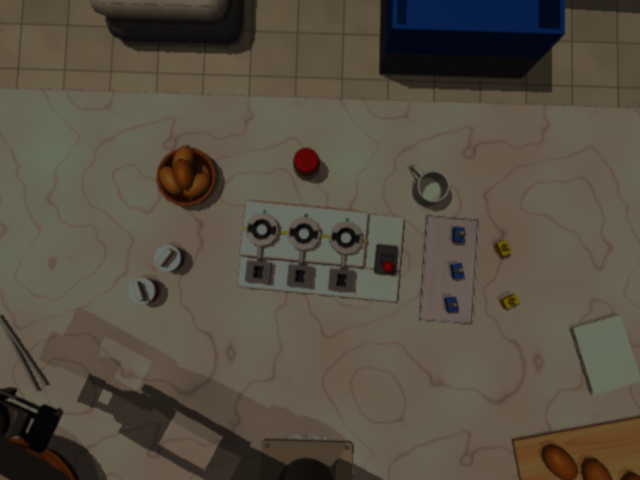

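View pics/side0.png

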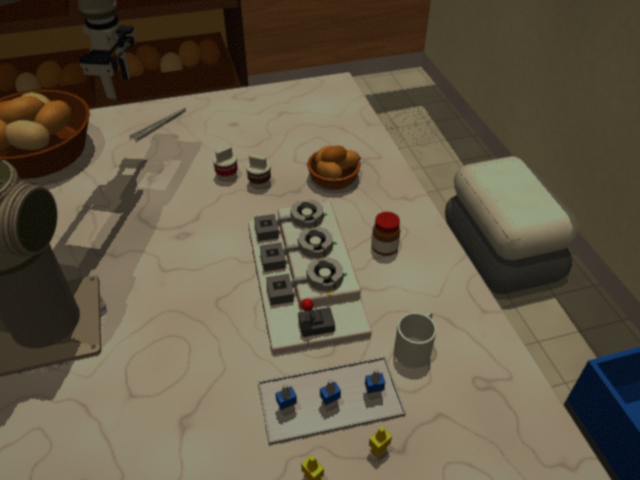

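View pics/wrist0.png

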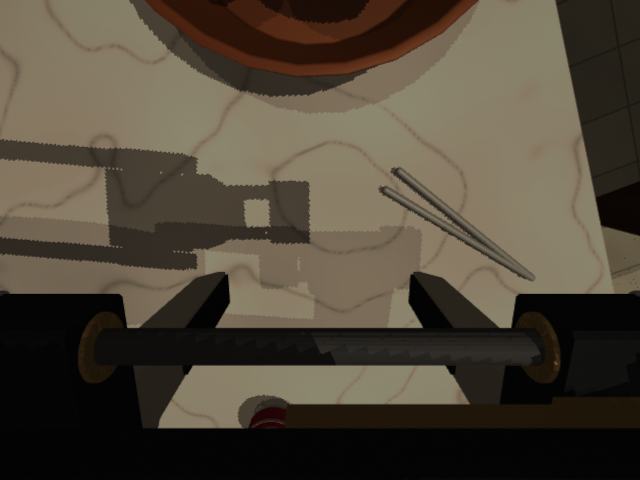

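```bash
cat > h.py <<'E'
import numpy as np, cv2
from scipy.spatial.transform import Rotation as R
from plant import arm, optics
def grab(n,name=None):
    f=optics.grab_frame(n)
    f["R"]=R.from_euler('xyz',f["orientation"],degrees=True).as_matrix()
    if name: cv2.imwrite(f"pics/{name}.png",f["img"][:,:,::-1])
    return f
def cloud(f):
    z=f["range_z"].astype(float); K=f["K"]
    v,u=np.mgrid[:480,:640]
    P=np.stack([(u-K[0,2])/K[0,0]*z,(v-K[1,2])/K[1,1]*z,z],-1)
    W=P@f["R"].T+np.asarray(f["position"])
    W[z<=0]=np.nan
    return W
def px(f,u,v,h):
    "world point on plane z=h seen at pixel"
    K=f["K"]; d=f["R"]@np.array([(u-K[0,2])/K[0,0],(v-K[1,2])/K[1,1],1.])
    p=np.asarray(f["position"]); return p+d*(h-p[2])/d[2]
def proj(f,P):
    c=f["R"].T@(np.asarray(P)-np.asarray(f["position"])); K=f["K"]
    return np.array([K[0,0]*c[0]/c[2]+K[0,2],K[1,1]*c[1]/c[2]+K[1,2]])
def ortho(f,h,x0,x1,y0,y1,res):
    "rectify plane z=h to image: rows = decreasing x, cols = decreasing y"
    H=int((x1-x0)/res); W=int((y1-y0)/res)
    pts=[(x1,y1),(x1,y0),(x0,y0),(x0,y1)]
    src=np.float32([proj(f,(x,y,h)) for x,y in pts]); dst=np.float32([(0,0),(W,0),(W,H),(0,H)])
    return cv2.warpPerspective(f["img"],cv2.getPerspectiveTransform(src,dst),(W,H),flags=cv2.INTER_CUBIC)
def tool():
    s=arm.sense(); M=R.from_euler('xyz',s["orientation"],degrees=True).as_matrix()
    return np.array(s["tcp_pos"]),M,s
def jaw(M): 
    return np.degrees(np.arctan2(M[1,1],M[0,1]))
def plan(target,jawdeg=None,n=8,sym=True):
    """print rows to move TCP to target with tool down, jaw axis at jawdeg world"""
    p,M,s=tool()
    if jawdeg is None: jawdeg=jaw(M)
    a=np.radians(jawdeg); y=np.array([np.cos(a),np.sin(a),0]); x=np.array([0,0,-1.]); 
    T=np.stack([x,y,np.cross(x,y)],1)
    if sym and np.dot(M[:,1],y)<0: T[:,1:]*=-1
    rv=R.from_matrix(M.T@T).as_rotvec(degrees=True)
    print("pos",np.round(p*1000,1),"jaw %.2f"%jaw(M),"grip %.1f"%(s["gripper_width"]*1000),"F",np.round(s["ft_force"],1),"j",np.round(s["joint_pos"]),"t %.1f"%s["time"])
    print("total twist",rv.round(2),"tool-slide cm (initial frame)",(M.T@(np.asarray(target)-p)*100).round(2),)
    step=(np.asarray(target)-p)/n; Mi=M.copy(); out=[]
    for i in range(n):
        sl=Mi.T@step*100
        out.append((np.round(rv/n,2).tolist(),np.round(sl,2).tolist()))
        Mi=Mi@R.from_rotvec(rv/n,degrees=True).as_matrix()
    for o in out: print(o)
E
cat > a.py <<'E'
from h import *
f=grab("top"); W=cloud(f)
m=W[...,2]
for lo,hi in [(0.065,0.085),(0.04,0.06)]: print(np.isfinite(m).mean(), ((m>lo)&(m<hi)).sum())
hs=np.clip(np.nan_to_num(m)*255/0.12,0,255).astype(np.uint8)
cv2.imwrite("pics/h1.png",cv2.resize(hs[190:340,110:530],None,fx=1.9,fy=1.9))
o=ortho(f,0.06,0.3,0.62,-0.42,0.42,0.00105)
cv2.imwrite("pics/o1.png",np.clip(o[:,:,::-1]*1.5,0,255))
E
python3 a.py
```

```text
0.9960221354166666 3860
0.9960221354166666 10059[ WARN:0@3.399] global loadsave.cpp:1063 imwrite_ Unsupported depth image for selected encoder is fallbacked to CV_8U.
```

View pics/o1.png

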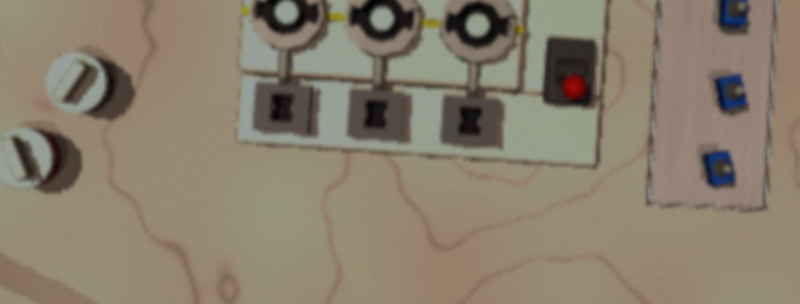

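View pics/h1.png

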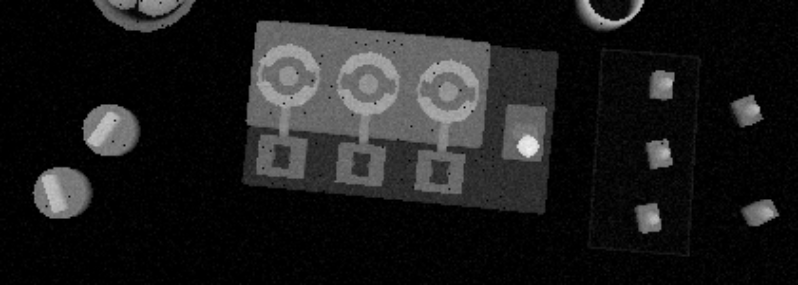

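```bash
cat > b.py <<'E'
from h import *
f=grab("top"); W=cloud(f); Z=W[...,2]
def comps(lo,hi,x0,x1,y0,y1,mn):
    m=((Z>lo)&(Z<hi)&(W[...,0]>x0)&(W[...,0]<x1)&(W[...,1]>y0)&(W[...,1]<y1)).astype(np.uint8)
    n,l,st,c=cv2.connectedComponentsWithStats(m,connectivity=8)
    for i in range(1,n):
        if st[i,4]>=mn:
            P=W[l==i]; q=P[:,:2].astype(np.float32)
            ec,er=cv2.minEnclosingCircle(q); r=cv2.minAreaRect(q)
            print(st[i,4],"mean",P.mean(0).round(4),"circ",np.round(ec,4),round(er,4),"rect c",np.round(r[0],4),"sz",np.round(r[1],4),"ang",round(r[2],1))
print("collars");comps(0.069,0.085,0.45,0.75,-0.2,0.25,200)
print("carts lid/bar");comps(0.045,0.07,0.3,0.7,0.25,0.6,50)
print("bar");comps(0.076,0.1,0.3,0.7,0.25,0.6,30)
print("ports");comps(0.042,0.056,0.3,0.56,-0.2,0.25,100)
print("nozz");comps(0.035,0.06,0.3,0.7,-0.6,-0.2,15)
print("nozz spout");comps(0.065,0.1,0.3,0.7,-0.6,-0.2,5)
print("knob");comps(0.08,0.11,0.3,0.7,-0.25,0.0,15)
print("low deck");comps(0.012,0.2,0.3,0.75,-0.25,0.25,2000)
E
python3 b.py
```

```text
collars
216 mean [0.6296 0.1177 0.0749] circ [0.6188 0.1173] 0.0383 rect c [0.6273 0.117 ] sz [0.0763 0.035 ] ang 87.8
213 mean [0.6225 0.0164 0.0753] circ [0.6067 0.0168] 0.0378 rect c [0.6199 0.0134] sz [0.0751 0.0371] ang 74.7
211 mean [ 0.6158 -0.0831  0.0752] circ [ 0.6021 -0.0814] 0.0365 rect c [ 0.6151 -0.0829] sz [0.0727 0.0329] ang 83.6
205 mean [0.5817 0.1202 0.0752] circ [0.5914 0.1197] 0.0366 rect c [0.5823 0.1201] sz [0.0729 0.0313] ang 87.4
200 mean [0.5752 0.0218 0.0755] circ [0.586  0.0208] 0.0369 rect c [0.5762 0.0221] sz [0.0737 0.0326] ang 82.3
215 mean [ 0.5687 -0.0774  0.0755] circ [ 0.5857 -0.0782] 0.0381 rect c [ 0.5719 -0.0743] sz [0.076 0.035] ang 74.4
carts lid/bar
82 mean [0.6943 0.3318 0.0591] circ [0.6985 0.3336] 0.0179 rect c [0.6936 0.3336] sz [0.0356 0.0126] ang 89.9
149 mean [0.6903 0.2866 0.0605] circ [0.6924 0.2856] 0.0274 rect c [0.689  0.2853] sz [0.0191 0.0537] ang 4.0
93 mean [0.6734 0.287  0.048 ] circ [0.6818 0.293 ] 0.0457 rect c [0.6749 0.2908] sz [0.0245 0.0911] ang 17.6
450 mean [0.5325 0.3387 0.0565] circ [0.5328 0.3426] 0.0338 rect c [0.
[... 2266 characters left out ...]
07 -0.4605  0.0738] circ [ 0.5811 -0.4613] 0.0072 rect c [ 0.5804 -0.4614] sz [0.012  0.0121] ang 1.4
35 mean [ 0.5234 -0.3475  0.0752] circ [ 0.5249 -0.3487] 0.0083 rect c [ 0.5242 -0.3481] sz [0.0119 0.0148] ang 73.3
31 mean [ 0.4533 -0.4763  0.075 ] circ [ 0.4537 -0.4758] 0.0073 rect c [ 0.4538 -0.476 ] sz [0.0118 0.0116] ang 3.0
35 mean [ 0.4425 -0.3355  0.0757] circ [ 0.4417 -0.336 ] 0.0075 rect c [ 0.442 -0.336] sz [0.0143 0.0105] ang 30.1
knob
86 mean [ 0.5263 -0.1773  0.1034] circ [ 0.5262 -0.1775] 0.0131 rect c [ 0.5262 -0.1775] sz [0.023  0.0224] ang 51.5
low deck
13906 mean [ 0.5608 -0.0218  0.0428] circ [ 0.5601 -0.0234] 0.2188 rect c [ 0.5627 -0.0234] sz [0.3912 0.2132] ang 86.1
```

```bash
cat > est.py <<'E'
from h import *
def sel(W,c,r,lo,hi):
    d=np.hypot(W[...,0]-c[0],W[...,1]-c[1]); m=(d<r)&(W[...,2]>lo)&(W[...,2]<hi); return W[m]
def rect(P):
    r=cv2.minAreaRect(P[:,:2].astype(np.float32)); (a,b)=r[1]; ang=r[2] if a>b else r[2]+90
    return np.round(np.array(r[0])*1000,1),np.round(np.array(sorted(r[1]))*1000,1),round((ang+90)%180-90,1)
COL=[(.6055,.119),(.599,.0192),(.592,-.080)]; POR=[(.508,.1257),(.5015,.0260),(.494,-.074)]
CART=[(.533,.3423),(.453,.398)]; NOZ=[(.610,-.351),(.5238,-.348),(.442,-.336)]
def circ(P):
    c,r=cv2.minEnclosingCircle(P[:,:2].astype(np.float32)); return np.round(np.array(c)*1000,1),round(r*1000,1)
def report(f,cols=COL,pors=POR,carts=CART,nozs=NOZ):
    W=cloud(f)
    for nm,L,r,lo,hi in [("col",cols,.042,.0725,.080),("port",pors,.045,.046,.054),("cart",carts,.04,.082,.092),("noz",nozs,.03,.048,.060),("spout",nozs,.03,.07,.09)]:
        for c in L:
            P=sel(W,c,r,lo,hi)
            if len(P)<8: print(nm,c,"few");continue
            print(nm,len(P),"mean",(P.mean(0)*1000).round(1),"rect",rect(P),"circ",circ(P))
if __name__=="__main__":
    for n in ["top","side"]:
        print(n); report(grab(n))
    plan((.533,.3423,.25),56.7,8)
E
python3 est.py
```

```text
top
col 327 mean [605.6 119.6  75.8] rect (array([605.5, 118.4]), array([74.5, 77.9]), -2.3) circ (array([605.4, 119.3]), 39.7)
col 314 mean [599.6  18.3  75.8] rect (array([599.8,  19.4]), array([75.4, 76.7]), -44.1) circ (array([599.5,  19.1]), 39.6)
col 324 mean [591.4 -80.6  75.8] rect (array([591.9, -80.1]), array([75.5, 76. ]), 30.2) circ (array([592.3, -80.3]), 39.1)
port 375 mean [510.7 125.6  49.5] rect (array([515.8, 125. ]), array([59.4, 69.7]), -4.2) circ (array([512., 125.]), 41.5)
port 383 mean [504.4  25.5  49.5] rect (array([509.2,  25.4]), array([58.8, 70. ]), -4.0) circ (array([505.8,  26.9]), 41.7)
port 389 mean [497.2 -73.5  49.5] rect (array([502.2, -74.3]), array([58.8, 70.3]), -4.7) circ (array([498.9, -73.3]), 41.5)
cart 107 mean [532.9 341.3  86.5] rect (array([533.1, 341.7]), array([14.3, 44.7]), -35.3) circ (array([532.7, 341.6]), 22.6)
cart 111 mean [453.5 397.9  86.6] rect (array([453.3, 397.7]), array([14.7, 45.7]), 21.9) circ (array([452.4, 399.2]), 23.2)
noz 95 mean [ 609.8 -351.3   55.1] rect (array([ 610.6, -352.3]), array([24. , 33.7]), -5.1) circ (
[... 2275 characters left out ...]
6]), array([12.2, 12.9]), 5.6) circ (array([ 524.7, -351. ]), 7.5)
spout 47 mean [ 442.9 -337.3   77.5] rect (array([ 443. , -337.1]), array([10.4, 10.8]), -13.8) circ (array([ 443.2, -336.5]), 6.1)
pos [223.5 556.7 218.4] jaw 68.13 grip 93.1 F [ 0.7 -0.2  0.1] j [63.  7. 85. -0. 87. -5.] t 0.3
total twist [11.43  0.    0.03] tool-slide cm (initial frame) [-3.16 -8.37 36.71]
([1.43, 0.0, 0.0], [-0.39, -1.05, 4.59])
([1.43, 0.0, 0.0], [-0.39, -0.93, 4.61])
([1.43, 0.0, 0.0], [-0.39, -0.82, 4.64])
([1.43, 0.0, 0.0], [-0.39, -0.7, 4.65])
([1.43, 0.0, 0.0], [-0.39, -0.58, 4.67])
([1.43, 0.0, 0.0], [-0.4, -0.47, 4.68])
([1.43, 0.0, 0.0], [-0.4, -0.35, 4.69])
([1.43, 0.0, 0.0], [-0.4, -0.23, 4.7])
```

```bash
cat > p.py <<'E'
import sys
from h import *
a=[float(x) for x in sys.argv[1:]]
plan(a[:3],a[3],int(a[4]))
E
python3 p.py .533 .3417 .15 55 8
```

```text
pos [223.5 556.7 218.4] jaw 68.13 grip 93.1 F [ 0.7 -0.2  0.1] j [63.  7. 85. -0. 87. -5.] t 0.3
total twist [13.13  0.    0.03] tool-slide cm (initial frame) [ 6.84 -8.42 36.73]
([1.64, 0.0, 0.0], [0.86, -1.05, 4.59])
([1.64, 0.0, 0.0], [0.86, -0.92, 4.62])
([1.64, 0.0, 0.0], [0.86, -0.79, 4.64])
([1.64, 0.0, 0.0], [0.86, -0.65, 4.67])
([1.64, 0.0, 0.0], [0.86, -0.52, 4.68])
([1.64, 0.0, 0.0], [0.85, -0.39, 4.7])
([1.64, 0.0, 0.0], [0.85, -0.25, 4.7])
([1.64, 0.0, 0.0], [0.85, -0.12, 4.71])
```

Emit:
servo_tool([
  {"twist": [1.64,0,0],"slide": [0.86,-1.05,4.59],"gripper": 6},
  {"twist": [1.64,0,0],"slide": [0.86,-0.92,4.62],"gripper": 6},
  {"twist": [1.64,0,0],"slide": [0.86,-0.79,4.64],"gripper": 6},
  {"twist": [1.64,0,0],"slide": [0.86,-0.65,4.67],"gripper": 6},
  {"twist": [1.64,0,0],"slide": [0.86,-0.52,4.68],"gripper": 6},
  {"twist": [1.64,0,0],"slide": [0.85,-0.39,4.7],"gripper": 6},
  {"twist": [1.64,0,0],"slide": [0.85,-0.25,4.7],"gripper": 6},
  {"twist": [1.64,0,0],"slide": [0.85,-0.12,4.71],"gripper": 6},
  {"twist": [0,0,0],"slide": [0,0,0],"gripper": 6},
  {"twist": [0,0,0],"slide": [0,0,0],"gripper": 6},
])

```text
time: 1.6
tcp_pos: [0.5413, 0.3355, 0.1479]
orientation: [119.5, 89.9, 84.2]
ft_force: [0.1, 0.5, 0.8]
gripper_width: 0.0599
```

```bash
cat > v.py <<'E'
import sys
from est import *
f=grab("wrist",sys.argv[1]); report(f)
E
python3 v.py w1; python3 p.py .533 .3417 .064 55 7
```

```text
col (0.6055, 0.119) few
col (0.599, 0.0192) few
col (0.592, -0.08) few
port (0.508, 0.1257) few
port (0.5015, 0.026) few
port (0.494, -0.074) few
cart 1321 mean [532.2 345.6  86.8] rect (array([533.1, 345. ]), array([14. , 46.3]), -34.0) circ (array([533.1, 344.9]), 23.5)
cart 1850 mean [453.3 401.3  86.9] rect (array([453.1, 401.8]), array([14.3, 46.1]), 21.7) circ (array([453.1, 401.8]), 23.3)
noz (0.61, -0.351) few
noz (0.5238, -0.348) few
noz (0.442, -0.336) few
spout (0.61, -0.351) few
spout (0.5238, -0.348) few
spout (0.442, -0.336) few
pos [541.2 335.5 147.9] jaw 54.74 grip 60.0 F [ 0.1 -0.3 -0.4] j [ 27.  15.  84.   0.  81. -28.] t 1.6
total twist [-0.26 -0.04 -0.11] tool-slide cm (initial frame) [ 8.39  0.02 -1.02]
([-0.04, -0.01, -0.02], [1.2, 0.0, -0.15])
([-0.04, -0.01, -0.02], [1.2, 0.0, -0.15])
([-0.04, -0.01, -0.02], [1.2, 0.0, -0.15])
([-0.04, -0.01, -0.02], [1.2, 0.0, -0.15])
([-0.04, -0.01, -0.02], [1.2, 0.0, -0.15])
([-0.04, -0.01, -0.02], [1.2, 0.0, -0.15])
([-0.04, -0.01, -0.02], [1.2, 0.0, -0.15])
```

View pics/w1.png

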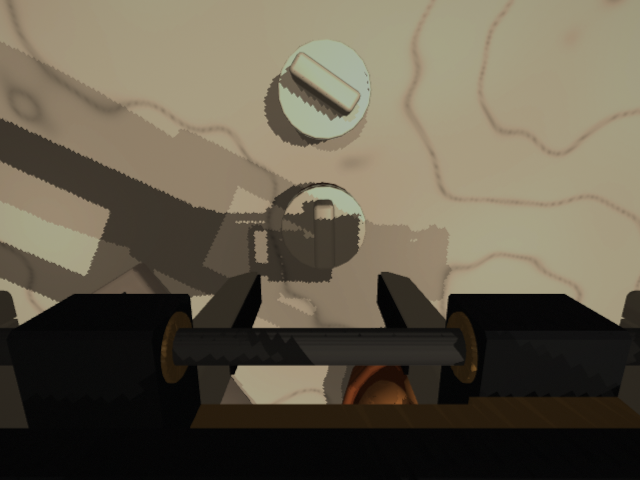

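Emit:
servo_tool([
  {"twist": [0,0,0],"slide": [1.2,0.02,-0.15],"gripper": 6},
  {"twist": [0,0,0],"slide": [1.2,0.02,-0.15],"gripper": 6},
  {"twist": [0,0,0],"slide": [1.2,0.02,-0.15],"gripper": 6},
  {"twist": [0,0,0],"slide": [1.2,0.02,-0.15],"gripper": 6},
  {"twist": [0,0,0],"slide": [1.2,0,-0.15],"gripper": 6},
  {"twist": [0,0,0],"slide": [1.0,0,-0.1],"gripper": 6},
  {"twist": [0,0,0],"slide": [0.5,0,0],"gripper": 6},
  {"twist": [0,0,0],"slide": [0,0,0],"gripper": 6},
  {"twist": [0,0,0],"slide": [0,0,0],"gripper": 6},
  {"twist": [0,0,0],"slide": [0,0,0],"gripper": 6},
])

```text
time: 2.9
tcp_pos: [0.5318, 0.3441, 0.0678]
orientation: [120.5, 89.9, 85.5]
ft_force: [-0.2, -0.5, -0.3]
gripper_width: 0.0603
```

```bash
python3 v.py w2|grep cart; python3 p.py .533 .343 .064 55 4
```

```text
cart 2742 mean [527.  348.6  86.9] rect (array([527.1, 346.5]), array([35. , 76.5]), 56.5) circ (array([523.6, 348.8]), 38.4)
cart 4404 mean [453.2 401.3  86.9] rect (array([453.2, 401.8]), array([14.5, 46.2]), 21.8) circ (array([453.3, 401.4]), 23.4)
pos [531.9 344.1  67.8] jaw 55.00 grip 60.3 F [ 0.1  0.3 -0.4] j [ 28.  19.  88.   0.  73. -27.] t 3.0
total twist [-0.   -0.06 -0.12] tool-slide cm (initial frame) [ 0.38 -0.03  0.16]
([-0.0, -0.02, -0.03], [0.1, -0.01, 0.04])
([-0.0, -0.02, -0.03], [0.1, -0.01, 0.04])
([-0.0, -0.02, -0.03], [0.1, -0.01, 0.04])
([-0.0, -0.02, -0.03], [0.1, -0.01, 0.04])
```

View pics/w2.png

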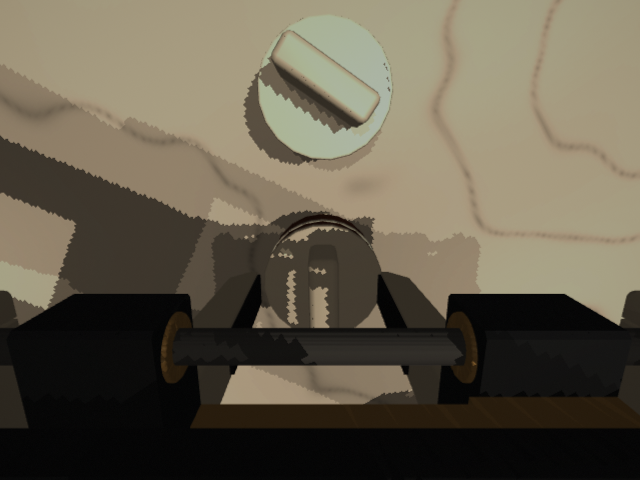

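Emit:
servo_tool([
  {"twist": [0,0,0],"slide": [0.2,0,0.04],"gripper": 6},
  {"twist": [0,0,0],"slide": [0.1,0,0],"gripper": 6},
  {"twist": [0,0,0],"slide": [0,0,0],"gripper": 0},
  {"twist": [0,0,0],"slide": [0,0,0],"gripper": 0},
  {"twist": [0,0,0],"slide": [0,0,0],"gripper": 0},
  {"twist": [0,0,0],"slide": [0,0,0],"gripper": 0},
  {"twist": [0,0,0],"slide": [0,0,0],"gripper": 0},
  {"twist": [0,0,0],"slide": [0,0,0],"gripper": 0},
  {"twist": [0,0,0],"slide": [0,0,0],"gripper": 0},
  {"twist": [0,0,0],"slide": [0,0,0],"gripper": 0},
], grip_force=35)

```text
time: 4.2
tcp_pos: [0.5326, 0.3441, 0.0652]
orientation: [102.0, 89.8, 67.0]
ft_force: [0.1, -0.1, -0.4]
gripper_width: 0.0138
```

```bash
cat > c.py <<'E'
import sys
from est import *
f=grab("wrist",sys.argv[1]); W=cloud(f); p,M,s=tool()
T=(W-p)@M   # tool coords
# bar top: tool x about -(88-tcp..) ; print points in tool frame
m=(W[...,2]>.08+float(sys.argv[2]))&(W[...,2]<.095+float(sys.argv[2]))&(abs(T[...,1])<.012)&(abs(T[...,2])<.045)
P=T[m]*1000
print(len(P))
for lo in range(-30,30,5):
    q=P[(P[:,2]>=lo)&(P[:,2]<lo+5)]
    if len(q)>5: print(lo,len(q),"y",q[:,1].min().round(1),q[:,1].max().round(1))
print("z range",P[:,2].min(),P[:,2].max(), "h",P[:,0].mean())
plan(p+[0,0,.1],jaw(M),4)
E
python3 c.py w3 0
```

```text
2538
-25 330 y -7.7 6.0
-20 333 y -7.6 5.9
-15 391 y -12.0 12.0
-10 573 y -12.0 12.0
-5 328 y -7.5 6.3
0 319 y -7.5 6.3
5 262 y -7.6 6.3
z range -23.462993291621437 10.371562845078545 h -21.8443161878821
pos [532.6 344.1  65.2] jaw 55.00 grip 13.9 F [ 0.8  0.6 -1. ] j [ 28.  19.  88.   0.  72. -27.] t 4.2
total twist [ 0.   -0.03 -0.18] tool-slide cm (initial frame) [-10.     0.03  -0.01]
([0.0, -0.01, -0.04], [-2.5, 0.01, -0.0])
([0.0, -0.01, -0.04], [-2.5, 0.01, -0.0])
([0.0, -0.01, -0.04], [-2.5, 0.0, -0.0])
([0.0, -0.01, -0.04], [-2.5, 0.0, -0.0])
```

View pics/w3.png

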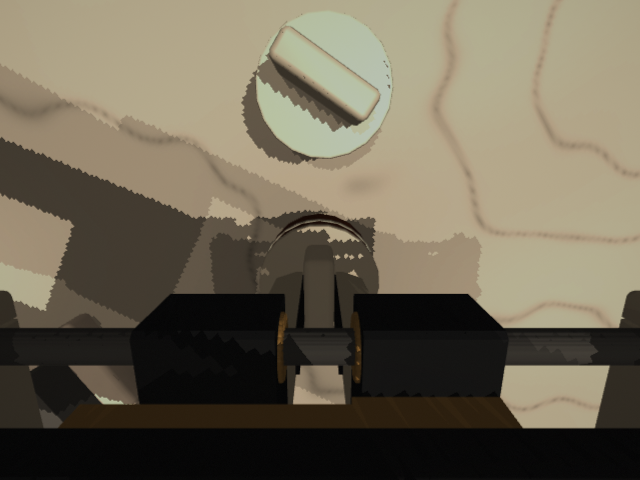

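Run:
```python
from h import *
p,M,s=tool()
plan((.60,-.03,.25),-3.9,9)
```

```text
pos [532.6 344.1  65.2] jaw 55.00 grip 13.9 F [ 0.8  0.6 -1. ] j [ 28.  19.  88.   0.  72. -27.] t 4.2
total twist [58.9  -0.12 -0.14] tool-slide cm (initial frame) [-18.58 -26.72  26.97]
([6.54, -0.01, -0.02], [-2.06, -2.97, 3.0])
([6.54, -0.01, -0.02], [-2.06, -2.61, 3.32])
([6.54, -0.01, -0.02], [-2.06, -2.21, 3.59])
([6.54, -0.01, -0.02], [-2.06, -1.79, 3.82])
([6.54, -0.01, -0.02], [-2.06, -1.34, 4.0])
([6.54, -0.01, -0.02], [-2.06, -0.88, 4.13])
([6.54, -0.01, -0.02], [-2.06, -0.4, 4.2])
([6.54, -0.01, -0.02], [-2.06, 0.08, 4.22])
([6.54, -0.01, -0.02], [-2.05, 0.56, 4.19])
```

Emit:
servo_tool([
  {"twist": [0,0,0],"slide": [-5,0,0],"gripper": 0},
  {"twist": [6.54,0,0],"slide": [-3,-2.97,3.0],"gripper": 0},
  {"twist": [6.54,0,0],"slide": [-2,-2.61,3.32],"gripper": 0},
  {"twist": [6.54,0,0],"slide": [-2,-2.21,3.59],"gripper": 0},
  {"twist": [6.54,0,0],"slide": [-1.5,-1.79,3.82],"gripper": 0},
  {"twist": [6.54,0,0],"slide": [-1.5,-1.34,4.0],"gripper": 0},
  {"twist": [6.54,0,0],"slide": [-1,-0.88,4.13],"gripper": 0},
  {"twist": [6.54,0,0],"slide": [-1,-0.4,4.2],"gripper": 0},
  {"twist": [6.54,0,0],"slide": [-0.5,0.08,4.22],"gripper": 0},
  {"twist": [6.54,0,0],"slide": [0,0.5,3],"gripper": 0},
])

```text
time: 5.5
tcp_pos: [0.5931, -0.029, 0.2409]
orientation: [-75.1, 89.7, -170.6]
ft_force: [-0.6, 0.8, -2.1]
gripper_width: 0.0139
```

Emit:
servo_tool([
  {"twist": [0,0,0],"slide": [0,0,0],"gripper": 0},
  {"twist": [0,0,0],"slide": [0,0,0],"gripper": 0},
  {"twist": [0,0,0],"slide": [0,0,0],"gripper": 0},
  {"twist": [0,0,0],"slide": [0,0,0],"gripper": 0},
  {"twist": [0,0,0],"slide": [0,0,0],"gripper": 0},
  {"twist": [0,0,0],"slide": [0,0,0],"gripper": 0},
  {"twist": [0,0,0],"slide": [0,0,0],"gripper": 0},
  {"twist": [0,0,0],"slide": [0,0,0],"gripper": 0},
  {"twist": [0,0,0],"slide": [0,0,0],"gripper": 0},
  {"twist": [0,0,0],"slide": [0,0,0],"gripper": 0},
])

```text
time: 6.75
tcp_pos: [0.5922, -0.0278, 0.2396]
orientation: [-83.4, 89.5, -178.8]
ft_force: [0.5, -0.2, -2.9]
gripper_width: 0.0135
```

```bash
cat > v.py <<'E'
import sys
from est import *
f=grab("wrist",sys.argv[1]); report(f)
plan((.6,.02,.22),-3.9,6)
E
python3 v.py w4
```

```text
col 3293 mean [606.1 122.9  75.4] rect (array([605.9, 121.8]), array([73.1, 78.9]), -3.3) circ (array([606., 122.]), 39.6)
col 2554 mean [599.3  23.1  75.4] rect (array([599.2,  22.1]), array([72.8, 78.8]), -5.2) circ (array([599.1,  22.1]), 39.6)
col (0.592, -0.08) few
port 3392 mean [510.7 128.6  49.4] rect (array([516.5, 127.8]), array([60.9, 72.1]), -4.5) circ (array([512.5, 127.7]), 43.2)
port 2669 mean [504.1  29.1  49.4] rect (array([509.8,  27.8]), array([60.2, 73.3]), -5.5) circ (array([505.1,  27.7]), 43.6)
port 2030 mean [493.5 -69.5  49.4] rect (array([499.3, -71.3]), array([60.1, 65.5]), -4.2) circ (array([496.3, -71.3]), 41.7)
cart (0.533, 0.3423) few
cart (0.453, 0.398) few
noz (0.61, -0.351) few
noz (0.5238, -0.348) few
noz (0.442, -0.336) few
spout (0.61, -0.351) few
spout (0.5238, -0.348) few
spout (0.442, -0.336) few
pos [592.2 -27.8 239.6] jaw -5.31 grip 13.7 F [ 0.3 -0.6 -1.9] j [-8.  6. 84. -0. 90. -2.] t 6.8
total twist [-1.41  0.05  0.48] tool-slide cm (initial frame) [ 1.95  0.36 -4.83]
([-0.24, 0.01, 0.08], [0.33, 0.06, -0.8])
([-0.24, 0.01, 0.08], [0.33, 0.06, -0.8])
([-0.24, 0.01, 0.08], [0.33, 0.07, -0.8])
([-0.24, 0.01, 0.08], [0.33, 0.07, -0.8])
([-0.24, 0.01, 0.08], [0.33, 0.07, -0.8])
([-0.24, 0.01, 0.08], [0.33, 0.07, -0.8])
```

View pics/w4.png

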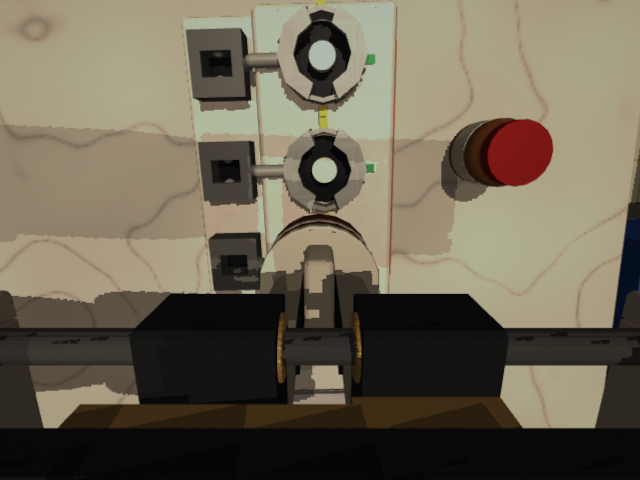

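Emit:
servo_tool([
  {"twist": [-0.3,0.01,0.08],"slide": [0.9,0.07,-0.8],"gripper": 0},
  {"twist": [-0.3,0.01,0.08],"slide": [0.9,0.07,-0.8],"gripper": 0},
  {"twist": [-0.3,0.01,0.08],"slide": [0.9,0.07,-0.8],"gripper": 0},
  {"twist": [-0.3,0.01,0.08],"slide": [0.9,0.07,-0.8],"gripper": 0},
  {"twist": [-0.2,0.01,0.08],"slide": [0.9,0.07,-0.8],"gripper": 0},
  {"twist": [0,0,0],"slide": [0.9,0,-0.6],"gripper": 0},
  {"twist": [0,0,0],"slide": [0.8,0,0],"gripper": 0},
  {"twist": [0,0,0],"slide": [0.6,0,0],"gripper": 0},
  {"twist": [0,0,0],"slide": [0,0,0],"gripper": 0},
  {"twist": [0,0,0],"slide": [0,0,0],"gripper": 0},
])

```text
time: 8.05
tcp_pos: [0.5988, 0.0213, 0.1655]
orientation: [-91.1, 89.8, 175.1]
ft_force: [0.1, -0.1, -2.4]
gripper_width: 0.0137
```

```bash
python3 p.py .59985 .0218 .147 -3.9 3; python3 -c "
from h import *
grab('side','s5')
f=grab('side');u,v=proj(f,(.6,.02,.1)).astype(int);print(u,v)
cv2.imwrite('pics/s5c.png',cv2.resize(f['img'][v-75:v+75,u-90:u+90,::-1],None,fx=4,fy=4,interpolation=cv2.INTER_CUBIC))"
```

```text
pos [598.8  21.3 165.5] jaw -3.79 grip 13.7 F [ 0.1 -0.1 -2.4] j [-3.  9. 89.  0. 82.  1.] t 8.1
total twist [ 0.11 -0.    0.16] tool-slide cm (initial frame) [ 1.85  0.1  -0.05]
([0.04, -0.0, 0.05], [0.62, 0.03, -0.02])
([0.04, -0.0, 0.05], [0.62, 0.03, -0.02])
([0.04, -0.0, 0.05], [0.62, 0.03, -0.02])
314 230
```

View pics/s5c.png

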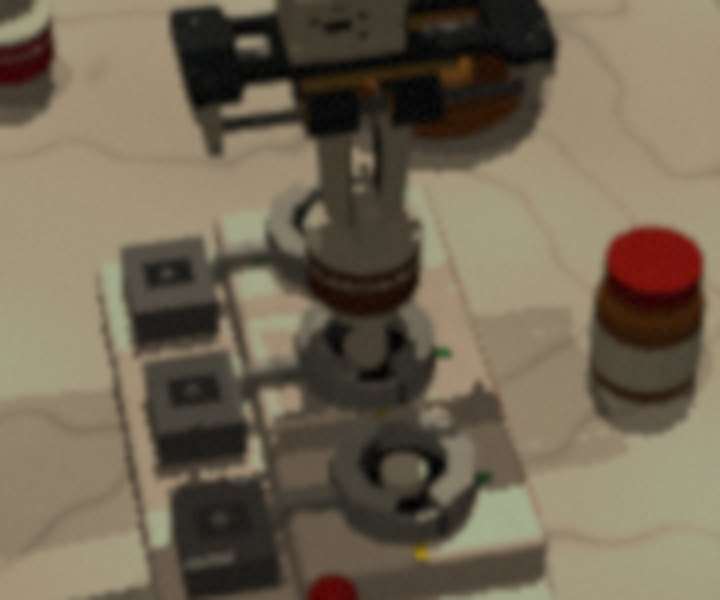

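Emit:
servo_tool([
  {"twist": [0,0,0.1],"slide": [0.5,0.05,-0.02],"gripper": 0},
  {"twist": [0,0,0.06],"slide": [0.5,0.05,-0.02],"gripper": 0},
  {"twist": [0,0,0],"slide": [0.5,0,0],"gripper": 0},
  {"twist": [0,0,0],"slide": [0.3,0,0],"gripper": 0},
  {"twist": [0,0,0],"slide": [0.3,0,0],"gripper": 0},
  {"twist": [0,0,0],"slide": [0.3,0,0],"gripper": 0},
  {"twist": [0,0,0],"slide": [0.3,0,0],"gripper": 0},
  {"twist": [0,0,0],"slide": [0.2,0,0],"gripper": 0},
  {"twist": [0,0,0],"slide": [0,0,0],"gripper": 0},
  {"twist": [0,0,0],"slide": [0,0,0],"gripper": 0},
])

```text
time: 9.4
tcp_pos: [0.6002, 0.0216, 0.1349]
orientation: [95.8, 89.9, 2.0]
ft_force: [0.3, 0.5, -1.8]
gripper_width: 0.0136
```

```bash
python3 p.py .59985 .0218 .1235 -3.9 3; python3 -c "
from h import *
f=grab('side');u,v=proj(f,(.6,.02,.1)).astype(int)
cv2.imwrite('pics/s6c.png',cv2.resize(f['img'][v-75:v+75,u-90:u+90,::-1],None,fx=4,fy=4,interpolation=cv2.INTER_CUBIC))"
```

```text
pos [600.2  21.6 134.9] jaw -3.81 grip 13.6 F [ 0.3  0.5 -1.8] j [-3. 11. 91.  0. 79.  1.] t 9.4
total twist [ 0.09 -0.01 -0.05] tool-slide cm (initial frame) [ 1.14 -0.04 -0.02]
([0.03, -0.0, -0.02], [0.38, -0.01, -0.01])
([0.03, -0.0, -0.02], [0.38, -0.01, -0.01])
([0.03, -0.0, -0.02], [0.38, -0.01, -0.01])
```

View pics/s6c.png

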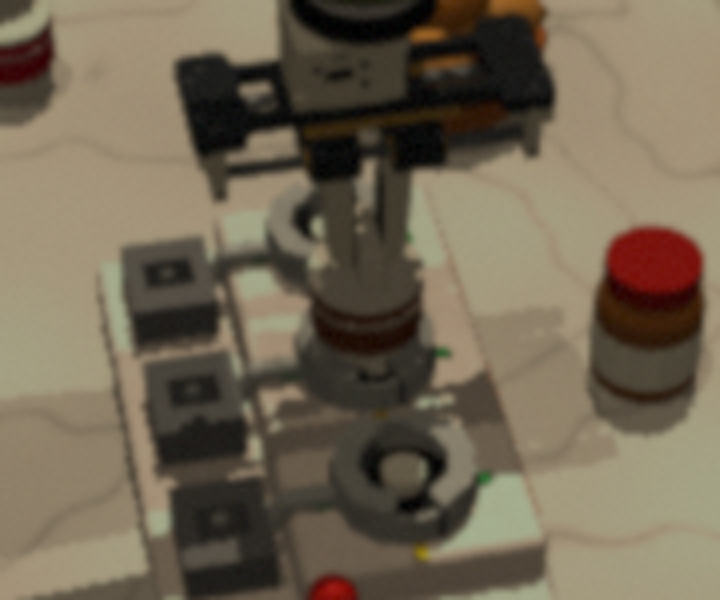

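Emit:
servo_tool([
  {"twist": [0,0,0],"slide": [0.3,-0.02,0],"gripper": 0},
  {"twist": [0,0,0],"slide": [0.3,0,0],"gripper": 0},
  {"twist": [0,0,0],"slide": [0.3,0,0],"gripper": 0},
  {"twist": [0,0,0],"slide": [0.2,0,0],"gripper": 0},
  {"twist": [0,0,0],"slide": [0.1,0,0],"gripper": 0},
  {"twist": [0,0,0],"slide": [0,0,0],"gripper": 0},
  {"twist": [0,0,0],"slide": [0,0,0],"gripper": 0},
  {"twist": [0,0,0],"slide": [0,0,0],"gripper": 0},
  {"twist": [0,0,0],"slide": [0,0,0],"gripper": 0},
  {"twist": [0,0,0],"slide": [0,0,0],"gripper": 0},
])

```text
time: 10.7
tcp_pos: [0.6006, 0.0216, 0.1242]
orientation: [90.9, 89.8, -2.9]
ft_force: [-1.0, 0.7, 2.7]
gripper_width: 0.0137
```

```bash
python3 p.py .59985 .0218 .1235 -3.9 3
```

```text
pos [600.6  21.6 124.2] jaw -3.80 grip 13.7 F [-1.   0.7  2.7] j [-3. 11. 91. -0. 77.  1.] t 10.7
total twist [ 0.1  -0.   -0.15] tool-slide cm (initial frame) [ 0.07 -0.08 -0.01]
([0.03, -0.0, -0.05], [0.02, -0.03, -0.0])
([0.03, -0.0, -0.05], [0.02, -0.03, -0.0])
([0.03, -0.0, -0.05], [0.02, -0.03, -0.0])
```

Emit:
servo_tool([
  {"twist": [0,0,0],"slide": [0.1,-0.05,0],"gripper": 0},
  {"twist": [10,0,0],"slide": [0,0,0],"gripper": 0},
  {"twist": [10,0,0],"slide": [0,0,0],"gripper": 0},
  {"twist": [10,0,0],"slide": [0,0,0],"gripper": 0},
  {"twist": [10,0,0],"slide": [0,0,0],"gripper": 0},
  {"twist": [10,0,0],"slide": [0,0,0],"gripper": 0},
  {"twist": [10,0,0],"slide": [0,0,0],"gripper": 0},
  {"twist": [10,0,0],"slide": [0,0,0],"gripper": 0},
  {"twist": [10,0,0],"slide": [0,0,0],"gripper": 0},
  {"twist": [5,0,0],"slide": [0,0,0],"gripper": 0},
])

```text
time: 11.95
tcp_pos: [0.6024, 0.0208, 0.1241]
orientation: [171.7, 89.5, -9.9]
ft_force: [-2.0, -0.8, 2.7]
gripper_width: 0.0139
```

```bash
python3 p.py .6003 .0217 .1235 -94.5 3
```

```text
pos [602.4  20.8 124.1] jaw -91.60 grip 13.9 F [-2.  -0.8  2.7] j [-3. 11. 91. -0. 77. 89.] t 11.9
total twist [ 2.9  -0.49 -0.06] tool-slide cm (initial frame) [ 0.06 -0.09  0.21]
([0.97, -0.16, -0.02], [0.02, -0.03, 0.07])
([0.97, -0.16, -0.02], [0.02, -0.03, 0.07])
([0.97, -0.16, -0.02], [0.02, -0.03, 0.07])
```

Emit:
servo_tool([
  {"twist": [2,-0.16,0],"slide": [0,-0.03,0.06],"gripper": 0},
  {"twist": [2,-0.16,0],"slide": [0,-0.03,0.06],"gripper": 0},
  {"twist": [1,-0.1,0],"slide": [0,0,0.05],"gripper": 0},
  {"twist": [0,0,0],"slide": [0,0,0],"gripper": 0},
  {"twist": [0,0,0],"slide": [0,0,0],"gripper": 0},
  {"twist": [0,0,0],"slide": [-0.2,0,0],"gripper": 0},
  {"twist": [0,0,0],"slide": [0,0,0],"gripper": 3.5},
  {"twist": [0,0,0],"slide": [0,0,0],"gripper": 3.5},
  {"twist": [0,0,0],"slide": [0,0,0],"gripper": 3.5},
  {"twist": [0,0,0],"slide": [0,0,0],"gripper": 3.5},
])

```text
time: 13.2
tcp_pos: [0.6013, 0.0213, 0.1256]
orientation: [160.9, 89.8, -26.0]
ft_force: [0.5, -0.4, -0.2]
gripper_width: 0.0349
```

```bash
python3 p.py .6003 .0217 .22 -94.5 3
```

```text
pos [601.3  21.3 125.6] jaw -96.81 grip 34.9 F [ 0.5 -0.4 -0.2] j [-3. 11. 91. -0. 78. 94.] t 13.2
total twist [-2.31 -0.14 -0.05] tool-slide cm (initial frame) [-9.44 -0.02  0.08]
([-0.77, -0.05, -0.02], [-3.15, -0.01, 0.03])
([-0.77, -0.05, -0.02], [-3.15, -0.01, 0.03])
([-0.77, -0.05, -0.02], [-3.15, -0.01, 0.03])
```

Run:
```python
from h import *
plan((.4535,.402,.16),-68.3,8)
```

```text
pos [601.3  21.3 125.6] jaw -96.81 grip 34.9 F [ 0.5 -0.4 -0.2] j [-3. 11. 91. -0. 78. 94.] t 13.2
total twist [-28.51  -0.13  -0.09] tool-slide cm (initial frame) [ -3.52 -36.04  19.17]
([-3.56, -0.02, -0.01], [-0.44, -4.51, 2.4])
([-3.56, -0.02, -0.01], [-0.44, -4.65, 2.11])
([-3.56, -0.02, -0.01], [-0.44, -4.77, 1.82])
([-3.56, -0.02, -0.01], [-0.44, -4.87, 1.52])
([-3.56, -0.02, -0.01], [-0.43, -4.96, 1.21])
([-3.56, -0.02, -0.01], [-0.43, -5.02, 0.9])
([-3.56, -0.02, -0.01], [-0.43, -5.07, 0.59])
([-3.56, -0.02, -0.01], [-0.43, -5.1, 0.27])
```

Emit:
servo_tool([
  {"twist": [0,0,0],"slide": [-5,0,0],"gripper": 3.5},
  {"twist": [0,0,0],"slide": [-4,0,0],"gripper": 3.5},
  {"twist": [-3.56,0,0],"slide": [0,-4.51,2.4],"gripper": 6},
  {"twist": [-3.56,0,0],"slide": [0,-4.65,2.11],"gripper": 6},
  {"twist": [-3.56,0,0],"slide": [0,-4.77,1.82],"gripper": 6},
  {"twist": [-3.56,0,0],"slide": [0.6,-4.87,1.52],"gripper": 6},
  {"twist": [-3.56,0,0],"slide": [1,-4.96,1.21],"gripper": 6},
  {"twist": [-3.56,0,0],"slide": [1.4,-5.02,0.9],"gripper": 6},
  {"twist": [-3.56,0,0],"slide": [1.4,-5.07,0.59],"gripper": 6},
  {"twist": [-3.56,0,0],"slide": [1,-4.3,0.27],"gripper": 6},
])

```text
time: 14.45
tcp_pos: [0.4526, 0.4029, 0.1655]
orientation: [171.0, 89.5, 13.2]
ft_force: [-0.0, -1.0, 0.1]
gripper_width: 0.0602
```

```bash
python3 v.py w5|grep -v few; python3 p.py .4535 .402 .065 -68.3 7; python3 -c "
from h import *
f=grab('side');u,v=proj(f,(.6,.02,.1)).astype(int)
cv2.imwrite('pics/s7c.png',cv2.resize(f['img'][v-75:v+75,u-90:u+90,::-1],None,fx=4,fy=4,interpolation=cv2.INTER_CUBIC))
from est import *
W=cloud(f);P=sel(W,(.6,.019),.045,.14,.17);print(len(P),P.mean(0),rect(P))
f=grab('top');W=cloud(f);P=sel(W,(.6,.019),.045,.142,.17);print(len(P),P.mean(0),rect(P))
"
```

```text
port 1639 mean [506.6 147.9  49.1] rect (array([513.8, 140.1]), array([39.7, 64.5]), -3.8) circ (array([512.2, 140.1]), 35.6)
cart 1146 mean [454.1 402.8  86.9] rect (array([453.3, 402.3]), array([14. , 45.5]), 21.9) circ (array([453. , 402.7]), 23.2)
pos [449.5 406.8 163.9] jaw -67.47 grip 59.8 F [-3.7  1.1 -0.5] j [ 37.  10.  88.  -0.  81. 105.] t 14.5
total twist [-63.57  -0.36  -0.14] tool-slide cm (initial frame) [-5.66 41.49  0.89]
([-10.6, -0.06, -0.02], [-0.94, 6.91, 0.15])
([-10.6, -0.06, -0.02], [-0.95, 6.77, 1.42])
([-10.6, -0.06, -0.02], [-0.95, 6.39, 2.64])
([-10.6, -0.06, -0.02], [-0.95, 5.8, 3.77])
([-10.6, -0.06, -0.02], [-0.94, 5.01, 4.77])
([-10.6, -0.06, -0.02], [-0.94, 4.04, 5.61])
pos [449.5 406.8 163.9] jaw -67.47 grip 59.8 F [-3.7  1.1 -0.5] j [ 37.  10.  88.  -0.  81. 105.] t 14.5
total twist [ 0.83 -0.37  0.07] tool-slide cm (initial frame) [ 9.89  0.61 -0.12]
([0.12, -0.05, 0.01], [1.41, 0.09, -0.02])
([0.12, -0.05, 0.01], [1.41, 0.09, -0.02])
([0.12, -0.05, 0.01], [1.41, 0.09, -0.02])
([0.12, -0.05, 0.01], [1.41, 0.09, -0.02])
([0.12, -0.05, 0.01], [1.41, 0.09, -0.02])
([0.12, -0.05, 0.01], [1.41, 0.09, -0.02])
([0.12, -0.05, 0.01], [1.41, 0.09, -0.03])
136 [0.60061101 0.01748199 0.14623669] (array([601. ,  19.1]), array([18.4, 46.1]), -4.7)
128 [0.60004004 0.01761072 0.14825978] (array([600.3,  17.7]), array([14. , 45.3]), -6.6)
```

View pics/s7c.png

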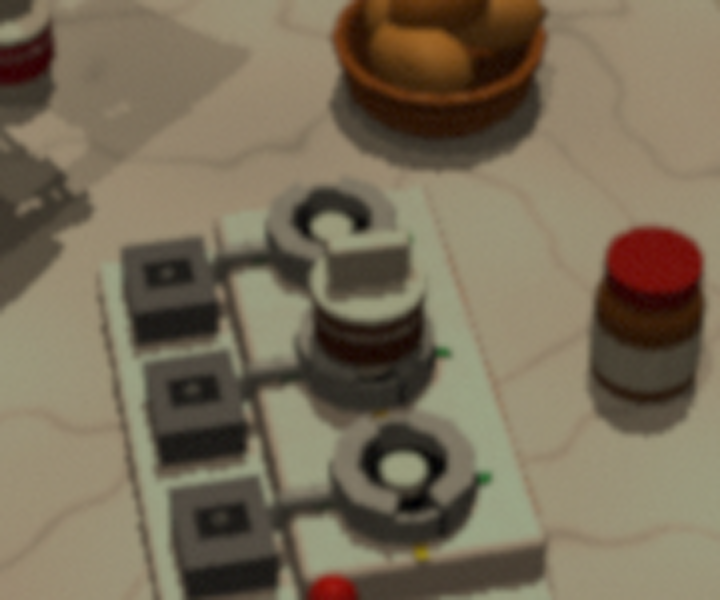

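View pics/w5.png

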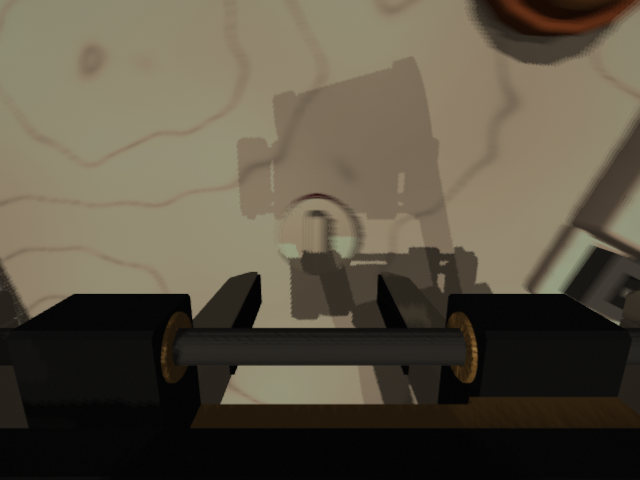

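Emit:
servo_tool([
  {"twist": [0.15,-0.05,0],"slide": [1.4,0.12,-0.03],"gripper": 6},
  {"twist": [0.15,-0.05,0],"slide": [1.4,0.12,-0.03],"gripper": 6},
  {"twist": [0.15,-0.05,0],"slide": [1.4,0.12,-0.03],"gripper": 6},
  {"twist": [0.15,-0.05,0],"slide": [1.4,0.1,-0.03],"gripper": 6},
  {"twist": [0.1,-0.05,0],"slide": [1.4,0,0],"gripper": 6},
  {"twist": [0,0,0],"slide": [1,0,0],"gripper": 6},
  {"twist": [0,0,0],"slide": [0.5,0,0],"gripper": 6},
  {"twist": [0,0,0],"slide": [0,0,0],"gripper": 6},
  {"twist": [0,0,0],"slide": [0,0,0],"gripper": 6},
  {"twist": [0,0,0],"slide": [0,0,0],"gripper": 6},
])

```text
time: 15.85
tcp_pos: [0.4581, 0.3952, 0.0748]
orientation: [145.1, 89.8, -13.8]
ft_force: [-0.7, -0.8, 0.7]
gripper_width: 0.06
```

```bash
python3 c.py w6 0; python3 p.py .4535 .402 .065 -68.2 1
```

```text
1718
-25 95 y -12.0 -2.6
-20 256 y -12.0 -1.7
-15 231 y -12.0 -1.7
-10 213 y -11.6 -1.7
-5 216 y -11.7 -1.7
0 223 y -11.8 -1.2
5 221 y -11.9 -1.2
10 215 y -12.0 -1.2
15 48 y -12.0 -1.2
z range -21.111586368596395 17.24384063428617 h -11.95373200441835
pos [458.2 395.3  75. ] jaw -68.86 grip 59.9 F [0.7 0.1 0.4] j [ 36.  14.  93.  -0.  73. 105.] t 15.9
total twist [ 0.   -0.2  -0.12] tool-slide cm (initial frame) [-10.     0.02  -0.03]
([0.0, -0.05, -0.03], [-2.5, 0.01, -0.01])
([0.0, -0.05, -0.03], [-2.5, 0.0, -0.01])
([0.0, -0.05, -0.03], [-2.5, 0.0, -0.0])
([0.0, -0.05, -0.03], [-2.5, 0.0, -0.0])
pos [458.2 395.3  75. ] jaw -68.86 grip 59.9 F [0.7 0.1 0.4] j [ 36.  14.  93.  -0.  73. 105.] t 15.9
total twist [-0.66 -0.2  -0.12] tool-slide cm (initial frame) [ 0.99 -0.8   0.2 ]
([-0.66, -0.2, -0.12], [0.99, -0.8, 0.2])
```

View pics/w6.png

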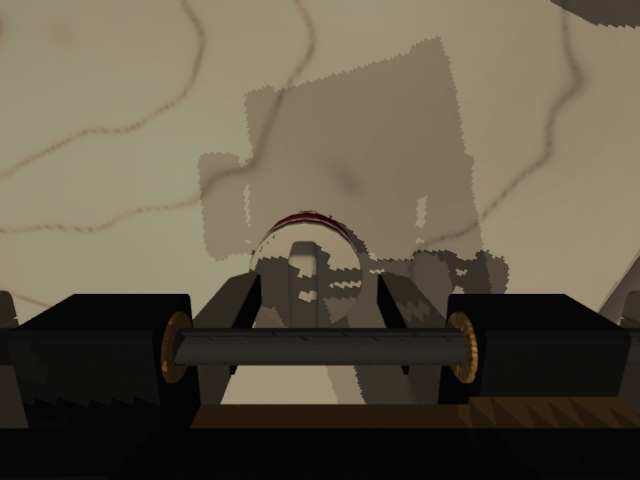

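Emit:
servo_tool([
  {"twist": [-0.3,-0.1,-0.1],"slide": [0,-0.4,0.1],"gripper": 6},
  {"twist": [-0.3,-0.1,0],"slide": [0,-0.4,0.1],"gripper": 6},
  {"twist": [0,0,0],"slide": [0.3,0,0],"gripper": 6},
  {"twist": [0,0,0],"slide": [0.3,0,0],"gripper": 6},
  {"twist": [0,0,0],"slide": [0.3,0,0],"gripper": 6},
  {"twist": [0,0,0],"slide": [0,0,0],"gripper": 0},
  {"twist": [0,0,0],"slide": [0,0,0],"gripper": 0},
  {"twist": [0,0,0],"slide": [0,0,0],"gripper": 0},
  {"twist": [0,0,0],"slide": [0,0,0],"gripper": 0},
  {"twist": [0,0,0],"slide": [0,0,0],"gripper": 0},
])

```text
time: 17.15
tcp_pos: [0.4534, 0.4027, 0.0658]
orientation: [165.3, 90.0, 7.1]
ft_force: [-0.5, 0.1, 0.8]
gripper_width: 0.0144
```

```bash
python3 c.py w7 0; python3 p.py .6065 .122 .20 -3.9 8
```

```text
2643
-25 281 y -7.2 6.0
-20 343 y -7.1 6.6
-15 320 y -7.1 6.5
-10 619 y -12.0 12.0
-5 343 y -7.9 6.8
0 349 y -7.9 6.8
5 320 y -7.9 6.8
10 68 y -7.4 6.3
z range -22.986313814192002 12.652048320742578 h -21.280800991449844
pos [453.3 402.6  65.8] jaw -68.21 grip 13.7 F [ 0.4  0.2 -2.3] j [ 37.  15.  93.  -0.  72. 105.] t 17.2
total twist [ 0.   -0.02 -0.01] tool-slide cm (initial frame) [-10.   0.  -0.]
([0.0, -0.01, -0.0], [-2.5, 0.0, -0.0])
([0.0, -0.01, -0.0], [-2.5, 0.0, -0.0])
([0.0, -0.01, -0.0], [-2.5, 0.0, -0.0])
([0.0, -0.01, -0.0], [-2.5, 0.0, -0.0])
pos [453.3 402.6  65.8] jaw -68.21 grip 13.7 F [ 0.4  0.2 -2.3] j [ 37.  15.  93.  -0.  72. 105.] t 17.2
total twist [-6.431e+01 -2.000e-02 -2.000e-02] tool-slide cm (initial frame) [-13.42  31.75  -3.81]
([-8.04, -0.0, -0.0], [-1.68, 3.97, -0.48])
([-8.04, -0.0, -0.0], [-1.68, 4.0, 0.08])
([-8.04, -0.0, -0.0], [-1.68, 3.94, 0.64])
([-8.04, -0.0, -0.0], [-1.68, 3.82, 1.19])
([-8.04, -0.0, -0.0], [-1.68, 3.61, 1.71])
([-8.04, -0.0, -0.0], [-1.68, 3.34, 2.2])
([-8.04, -0.0, -0.0], [-1.68, 3.0, 2.64])
([-8.04, -0.0, -0.0], [-1.68, 2.6, 3.04])
```

Emit:
servo_tool([
  {"twist": [0,0,0],"slide": [-6,0,0],"gripper": 0},
  {"twist": [-8.04,0,0],"slide": [-3,3.97,-0.48],"gripper": 0},
  {"twist": [-8.04,0,0],"slide": [-2,4.0,0.08],"gripper": 0},
  {"twist": [-8.04,0,0],"slide": [0,3.94,0.64],"gripper": 0},
  {"twist": [-8.04,0,0],"slide": [0,3.82,1.19],"gripper": 0},
  {"twist": [-8.04,0,0],"slide": [0,3.61,1.71],"gripper": 0},
  {"twist": [-8.04,0,0],"slide": [0,3.34,2.2],"gripper": 0},
  {"twist": [-8.04,0,0],"slide": [0,3.0,2.64],"gripper": 0},
  {"twist": [-8.04,0,0],"slide": [0,1.8,2.6],"gripper": 0},
  {"twist": [0,0,0],"slide": [0,0,0],"gripper": 0},
])

```text
time: 18.45
tcp_pos: [0.6057, 0.1208, 0.1757]
orientation: [-51.7, 89.7, -143.3]
ft_force: [-0.3, 0.2, -1.8]
gripper_width: 0.0138
```

Emit:
servo_tool([
  {"twist": [0,0,0],"slide": [0,0,0],"gripper": 0},
  {"twist": [0,0,0],"slide": [0,0,0],"gripper": 0},
  {"twist": [0,0,0],"slide": [0,0,0],"gripper": 0},
  {"twist": [0,0,0],"slide": [0,0,0],"gripper": 0},
  {"twist": [0,0,0],"slide": [0,0,0],"gripper": 0},
  {"twist": [0,0,0],"slide": [0,0,0],"gripper": 0},
  {"twist": [0,0,0],"slide": [0,0,0],"gripper": 0},
  {"twist": [0,0,0],"slide": [0,0,0],"gripper": 0},
  {"twist": [0,0,0],"slide": [0,0,0],"gripper": 0},
  {"twist": [0,0,0],"slide": [0,0,0],"gripper": 0},
])

```text
time: 19.7
tcp_pos: [0.6042, 0.124, 0.1753]
orientation: [-64.9, 89.6, -156.6]
ft_force: [-0.5, -0.9, -2.3]
gripper_width: 0.014
```

```bash
python3 p.py .6067 .1219 .155 -3.9 4
```

```text
pos [604.2 124.  175.3] jaw -1.72 grip 14.0 F [-0.5 -0.9 -2.3] j [ 7. 12. 85. -0. 84.  9.] t 19.7
total twist [2.18 0.16 0.32] tool-slide cm (initial frame) [2.03 0.27 0.2 ]
([0.55, 0.04, 0.08], [0.51, 0.07, 0.05])
([0.55, 0.04, 0.08], [0.51, 0.07, 0.05])
([0.55, 0.04, 0.08], [0.51, 0.07, 0.05])
([0.55, 0.04, 0.08], [0.51, 0.07, 0.05])
```

Emit:
servo_tool([
  {"twist": [0.55,0.04,0.08],"slide": [0.4,0.07,0.05],"gripper": 0},
  {"twist": [0.55,0.04,0.08],"slide": [0.4,0.07,0.05],"gripper": 0},
  {"twist": [0.55,0.04,0.08],"slide": [0.4,0.07,0.05],"gripper": 0},
  {"twist": [0.5,0.04,0.08],"slide": [0.3,0.06,0.05],"gripper": 0},
  {"twist": [0,0,0],"slide": [0.1,0,0],"gripper": 0},
  {"twist": [0,0,0],"slide": [0,0,0],"gripper": 0},
  {"twist": [0,0,0],"slide": [0,0,0],"gripper": 0},
  {"twist": [0,0,0],"slide": [0,0,0],"gripper": 0},
  {"twist": [0,0,0],"slide": [0,0,0],"gripper": 0},
  {"twist": [0,0,0],"slide": [0,0,0],"gripper": 0},
])

```text
time: 20.95
tcp_pos: [0.6069, 0.1217, 0.1581]
orientation: [117.8, 90.0, 23.8]
ft_force: [-0.5, -1.5, -1.9]
gripper_width: 0.0141
```

```bash
python3 p.py .6067 .1219 .136 -3.9 6
```

```text
pos [606.9 121.7 158.1] jaw -4.03 grip 14.1 F [-0.5 -1.5 -1.9] j [ 7. 12. 86.  0. 81. 11.] t 20.9
total twist [-0.13 -0.01 -0.02] tool-slide cm (initial frame) [ 2.21 -0.02 -0.02]
([-0.02, -0.0, -0.0], [0.37, -0.0, -0.0])
([-0.02, -0.0, -0.0], [0.37, -0.0, -0.0])
([-0.02, -0.0, -0.0], [0.37, -0.0, -0.0])
([-0.02, -0.0, -0.0], [0.37, -0.0, -0.0])
([-0.02, -0.0, -0.0], [0.37, -0.0, -0.0])
([-0.02, -0.0, -0.0], [0.37, -0.0, -0.0])
```

Emit:
servo_tool([
  {"twist": [0,0,0],"slide": [0.4,-0.02,-0.02],"gripper": 0},
  {"twist": [0,0,0],"slide": [0.4,0,0],"gripper": 0},
  {"twist": [0,0,0],"slide": [0.4,0,0],"gripper": 0},
  {"twist": [0,0,0],"slide": [0.3,0,0],"gripper": 0},
  {"twist": [0,0,0],"slide": [0.3,0,0],"gripper": 0},
  {"twist": [0,0,0],"slide": [0.3,0,0],"gripper": 0},
  {"twist": [0,0,0],"slide": [0.1,0,0],"gripper": 0},
  {"twist": [0,0,0],"slide": [0,0,0],"gripper": 0},
  {"twist": [0,0,0],"slide": [0,0,0],"gripper": 0},
  {"twist": [0,0,0],"slide": [0,0,0],"gripper": 0},
])

```text
time: 22.2
tcp_pos: [0.6068, 0.1219, 0.1348]
orientation: [111.1, 90.0, 17.1]
ft_force: [-0.7, -0.7, -2.1]
gripper_width: 0.0135
```

Emit:
servo_tool([
  {"twist": [0,0,0],"slide": [0.3,0,0],"gripper": 0},
  {"twist": [0,0,0],"slide": [0.3,0,0],"gripper": 0},
  {"twist": [0,0,0],"slide": [0.3,0,0],"gripper": 0},
  {"twist": [0,0,0],"slide": [0.2,0,0],"gripper": 0},
  {"twist": [0,0,0],"slide": [0.1,0,0],"gripper": 0},
  {"twist": [0,0,0],"slide": [0,0,0],"gripper": 0},
  {"twist": [0,0,0],"slide": [0,0,0],"gripper": 0},
  {"twist": [0,0,0],"slide": [0,0,0],"gripper": 0},
  {"twist": [0,0,0],"slide": [0,0,0],"gripper": 0},
  {"twist": [0,0,0],"slide": [0,0,0],"gripper": 0},
])

```text
time: 23.45
tcp_pos: [0.6071, 0.122, 0.1236]
orientation: [103.5, 89.9, 9.5]
ft_force: [-1.3, -0.7, 3.1]
gripper_width: 0.0137
```

```bash
python3 p.py .6067 .1219 .1242 -3.9 1
```

```text
pos [607.1 122.  123.6] jaw -4.02 grip 13.7 F [-1.3 -0.7  3.1] j [ 7. 14. 88.  0. 78. 11.] t 23.4
total twist [-0.12 -0.02 -0.09] tool-slide cm (initial frame) [-0.06 -0.04  0.01]
([-0.12, -0.02, -0.09], [-0.06, -0.04, 0.01])
```

Emit:
servo_tool([
  {"twist": [10,0,0],"slide": [0,-0.05,0],"gripper": 0},
  {"twist": [10,0,0],"slide": [0,0,0],"gripper": 0},
  {"twist": [10,0,0],"slide": [0,0,0],"gripper": 0},
  {"twist": [10,0,0],"slide": [0,0,0],"gripper": 0},
  {"twist": [10,0,0],"slide": [0,0,0],"gripper": 0},
  {"twist": [10,0,0],"slide": [0,0,0],"gripper": 0},
  {"twist": [10,0,0],"slide": [0,0,0.03],"gripper": 0},
  {"twist": [10,0,0],"slide": [0,0,0.03],"gripper": 0},
  {"twist": [5,0,0],"slide": [0,0,0.03],"gripper": 0},
  {"twist": [0,0,0],"slide": [0,0,0],"gripper": 0},
])

```text
time: 24.7
tcp_pos: [0.6087, 0.1215, 0.1253]
orientation: [-176.3, 89.5, 1.9]
ft_force: [-1.5, -0.4, 2.3]
gripper_width: 0.014
```

```bash
python3 p.py .6067 .1219 .1242 -94.5 1
```

```text
pos [608.7 121.5 125.3] jaw -91.80 grip 14.0 F [-1.5 -0.4  2.3] j [ 7. 14. 88. -0. 78. 98.] t 24.7
total twist [ 2.7  -0.49  0.04] tool-slide cm (initial frame) [ 0.1  -0.03  0.21]
([2.7, -0.49, 0.04], [0.1, -0.03, 0.21])
```

Emit:
servo_tool([
  {"twist": [2,-0.16,0],"slide": [0.05,0,0.06],"gripper": 0},
  {"twist": [2,-0.16,0],"slide": [0.05,0,0.06],"gripper": 0},
  {"twist": [1,-0.1,0],"slide": [0,0,0.05],"gripper": 0},
  {"twist": [0,0,0],"slide": [0,0,0],"gripper": 0},
  {"twist": [0,0,0],"slide": [0,0,0],"gripper": 0},
  {"twist": [0,0,0],"slide": [-0.2,0,0],"gripper": 0},
  {"twist": [0,0,0],"slide": [0,0,0],"gripper": 3.5},
  {"twist": [0,0,0],"slide": [0,0,0],"gripper": 3.5},
  {"twist": [0,0,0],"slide": [0,0,0],"gripper": 3.5},
  {"twist": [0,0,0],"slide": [0,0,0],"gripper": 3.5},
])

```text
time: 25.95
tcp_pos: [0.6073, 0.1217, 0.1257]
orientation: [-139.0, 89.9, 34.1]
ft_force: [0.3, -0.6, -0.3]
gripper_width: 0.035
```

```bash
python3 p.py .56 -.2 .25 -94 8
```

```text
pos [607.3 121.7 125.7] jaw -96.87 grip 35.0 F [ 0.3 -0.6 -0.3] j [  7.  14.  88.   0.  78. 103.] t 25.9
total twist [-2.87 -0.08  0.06] tool-slide cm (initial frame) [-12.47  32.49   0.83]
([-0.36, -0.01, 0.01], [-1.56, 4.06, 0.1])
([-0.36, -0.01, 0.01], [-1.56, 4.06, 0.13])
([-0.36, -0.01, 0.01], [-1.56, 4.06, 0.16])
([-0.36, -0.01, 0.01], [-1.56, 4.06, 0.18])
([-0.36, -0.01, 0.01], [-1.56, 4.06, 0.21])
([-0.36, -0.01, 0.01], [-1.56, 4.06, 0.23])
([-0.36, -0.01, 0.01], [-1.56, 4.06, 0.26])
([-0.36, -0.01, 0.01], [-1.55, 4.05, 0.28])
```

```bash
python3 p.py .36 -.33 .245 -82 8
```

```text
pos [607.3 121.7 125.7] jaw -96.87 grip 35.0 F [ 0.3 -0.6 -0.3] j [  7.  14.  88.   0.  78. 103.] t 25.9
total twist [-14.87  -0.08   0.05] tool-slide cm (initial frame) [-12.01  47.79  19.13]
([-1.86, -0.01, 0.01], [-1.5, 5.97, 2.39])
([-1.86, -0.01, 0.01], [-1.5, 5.89, 2.58])
([-1.86, -0.01, 0.01], [-1.5, 5.81, 2.77])
([-1.86, -0.01, 0.01], [-1.5, 5.71, 2.96])
([-1.86, -0.01, 0.01], [-1.5, 5.61, 3.15])
([-1.86, -0.01, 0.01], [-1.5, 5.51, 3.33])
([-1.86, -0.01, 0.01], [-1.49, 5.4, 3.5])
([-1.86, -0.01, 0.01], [-1.49, 5.28, 3.68])
```

Emit:
servo_tool([
  {"twist": [0,0,0],"slide": [-6,0,0],"gripper": 3.5},
  {"twist": [0,0,0],"slide": [-4,0,0],"gripper": 3.5},
  {"twist": [-1.86,0,0],"slide": [-0.5,5.4,2.2],"gripper": 5},
  {"twist": [-1.86,0,0],"slide": [-0.5,5.4,2.3],"gripper": 5},
  {"twist": [-1.86,0,0],"slide": [0,5.3,2.5],"gripper": 5},
  {"twist": [-1.86,0,0],"slide": [0,5.2,2.7],"gripper": 5},
  {"twist": [-1.86,0,0],"slide": [0,5.1,2.9],"gripper": 5},
  {"twist": [-1.86,0,0],"slide": [0,5,3.0],"gripper": 5},
  {"twist": [-1.86,0,0],"slide": [0,4.9,3.2],"gripper": 5},
  {"twist": [-1.86,0,0],"slide": [0,4.8,3.3],"gripper": 5},
])

```text
time: 27.2
tcp_pos: [0.3799, -0.2989, 0.2397]
orientation: [145.4, 89.7, -25.6]
ft_force: [0.4, -0.8, -0.1]
gripper_width: 0.0498
```

Emit:
servo_tool([
  {"twist": [0,0,0],"slide": [0,3,2],"gripper": 5},
  {"twist": [0,0,0],"slide": [0,0,0],"gripper": 5},
  {"twist": [0,0,0],"slide": [0,0,0],"gripper": 5},
  {"twist": [0,0,0],"slide": [0,0,0],"gripper": 5},
  {"twist": [0,0,0],"slide": [0,0,0],"gripper": 5},
  {"twist": [0,0,0],"slide": [0,0,0],"gripper": 5},
  {"twist": [0,0,0],"slide": [0,0,0],"gripper": 5},
  {"twist": [0,0,0],"slide": [0,0,0],"gripper": 5},
  {"twist": [0,0,0],"slide": [0,0,0],"gripper": 5},
  {"twist": [0,0,0],"slide": [0,0,0],"gripper": 5},
])

```text
time: 28.45
tcp_pos: [0.3639, -0.3326, 0.2401]
orientation: [145.4, 89.6, -25.7]
ft_force: [0.4, -0.3, -0.3]
gripper_width: 0.0501
```

```bash
python3 v.py w8|grep -v few|head -12;python3 p.py .443 -.333 .12 -79 6; python3 -c "
from est import *
f=grab('top','t8')
W=cloud(f)
for c in ((.606,.119),(.6,.019)):
  P=sel(W,c,.045,.142,.17);print(len(P),P.mean(0),rect(P))
"
```

```text
port 3495 mean [494.9 -71.9  49.3] rect (array([499.6, -72. ]), array([63.2, 65.8]), -4.1) circ (array([497.6, -72.2]), 43.9)
noz 744 mean [ 521.8 -346.6   54.2] rect (array([ 523.5, -347.2]), array([24.2, 34.4]), 12.0) circ (array([ 523.5, -347.2]), 19.8)
noz 602 mean [ 442.3 -334.    54.5] rect (array([ 442.2, -334. ]), array([23.5, 33.6]), 10.1) circ (array([ 442.2, -334.3]), 19.6)
spout 196 mean [ 521.7 -346.6   78.2] rect (array([ 522.4, -346.7]), array([10.5, 12.5]), 72.9) circ (array([ 521.8, -347.5]), 6.6)
spout 161 mean [ 442.  -334.    78.3] rect (array([ 442.3, -334.3]), array([12.6, 12.6]), -61.8) circ (array([ 441.9, -334.2]), 6.7)
pos [ 363.9 -332.6  240.1] jaw -81.09 grip 50.1 F [-0.   0.4  0. ] j [-48. -10. 100.   0.  89.  33.] t 28.5
total twist [-77.19  -0.11  -0.37] tool-slide cm (initial frame) [  2.05 -31.18 -28.77]
([-12.87, -0.02, -0.06], [0.34, -5.2, -4.8])
([-12.87, -0.02, -0.06], [0.34, -4.0, -5.83])
([-12.87, -0.02, -0.06], [0.35, -2.6, -6.58])
([-12.87, -0.02, -0.06], [0.35, -1.07, -6.99])
([-12.87, -0.02, -0.06], [0.34, 0.51, -7.05])
pos [ 363.9 -332.6  240.1] jaw -81.09 grip 50.1 F [-0.   0.4  0. ] j [-48. -10. 100.   0.  89.  33.] t 28.5
total twist [-2.09 -0.29 -0.21] tool-slide cm (initial frame) [12.06  1.22 -7.74]
([-0.35, -0.05, -0.04], [2.01, 0.2, -1.29])
([-0.35, -0.05, -0.04], [2.01, 0.21, -1.29])
([-0.35, -0.05, -0.04], [2.01, 0.22, -1.29])
([-0.35, -0.05, -0.04], [2.01, 0.23, -1.29])
([-0.35, -0.05, -0.04], [2.0, 0.24, -1.29])
([-0.35, -0.05, -0.04], [2.0, 0.25, -1.29])
126 [0.60738653 0.1178116  0.14794342] (array([607.7, 118. ]), array([14.3, 44.1]), -6.3)
124 [0.60004544 0.01775546 0.14803141] (array([600.2,  17.8]), array([13.8, 45.4]), -6.5)
```

View pics/w8.png

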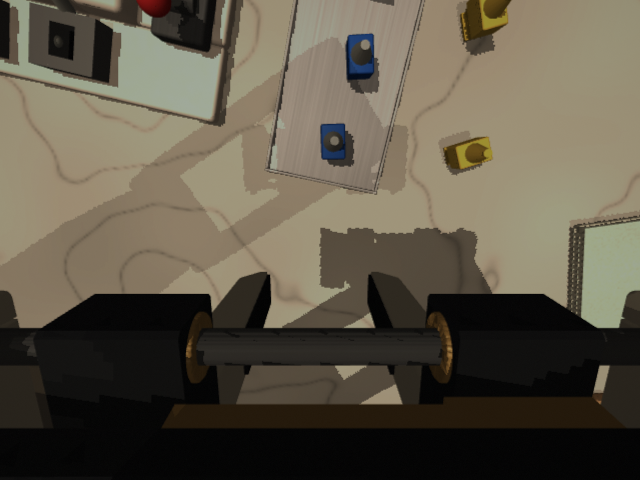

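View pics/t8.png

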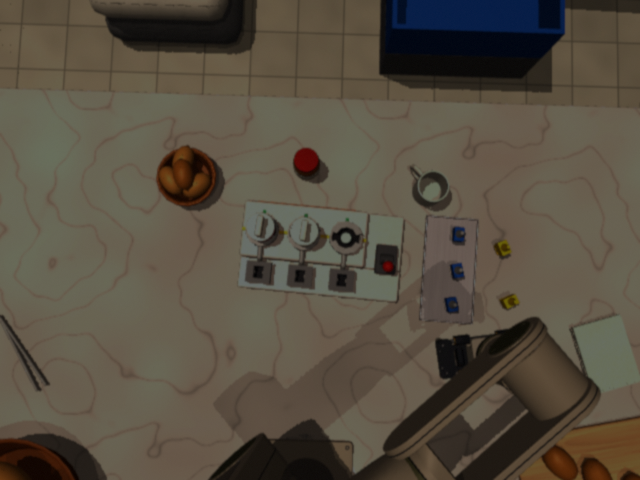

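Emit:
servo_tool([
  {"twist": [-0.2,-0.05,-0.04],"slide": [2,0.2,-1.29],"gripper": 5},
  {"twist": [-0.2,-0.05,-0.04],"slide": [2,0.2,-1.29],"gripper": 5},
  {"twist": [-0.2,-0.05,-0.04],"slide": [2,0.2,-1.29],"gripper": 5},
  {"twist": [-0.2,-0.05,-0.04],"slide": [2,0.2,-1.29],"gripper": 5},
  {"twist": [-0.2,-0.05,-0.04],"slide": [2,0.2,-1.29],"gripper": 5},
  {"twist": [0,0,0],"slide": [2,0.2,-0.8],"gripper": 5},
  {"twist": [0,0,0],"slide": [1.5,0,0],"gripper": 5},
  {"twist": [0,0,0],"slide": [0,0,0],"gripper": 5},
  {"twist": [0,0,0],"slide": [0,0,0],"gripper": 5},
  {"twist": [0,0,0],"slide": [0,0,0],"gripper": 5},
])

```text
time: 29.8
tcp_pos: [0.4401, -0.3348, 0.1037]
orientation: [124.2, 89.8, -46.0]
ft_force: [1.0, -0.0, 0.0]
gripper_width: 0.0503
```

```bash
python3 v.py w9|grep -v few|head -9;python3 p.py .4423 -.3348 .031 -79.6 4
```

```text
noz 109 mean [ 593.7 -354.8   50.9] rect (array([ 593.7, -352.7]), array([ 1.8, 14.9]), -87.5) circ (array([ 594.4, -352.7]), 7.5)
noz 1661 mean [ 523.8 -346.4   54.3] rect (array([ 523.9, -347.3]), array([24.3, 34.1]), 11.7) circ (array([ 523.8, -347.1]), 19.8)
noz 1234 mean [ 446.  -333.9   54.4] rect (array([ 442.8, -334.4]), array([23.9, 34.1]), 10.3) circ (array([ 442.9, -334.6]), 19.9)
spout 457 mean [ 523.1 -346.2   78.6] rect (array([ 523.6, -347. ]), array([12.2, 12.9]), 30.8) circ (array([ 522.5, -347.1]), 6.6)
spout 380 mean [ 444.7 -334.1   78.4] rect (array([ 443.8, -334.2]), array([10.5, 12.1]), -80.5) circ (array([ 440.5, -334.8]), 6.2)
pos [ 440.3 -334.9  103.9] jaw -80.17 grip 49.8 F [ 0.4 -0.2  0.6] j [-43.   5. 100.  -0.  75.  38.] t 29.9
total twist [-7.627e+01  2.000e-02 -2.900e-01] tool-slide cm (initial frame) [-11.68 -32.2  -21.83]
([-12.71, 0.0, -0.05], [-1.95, -5.37, -3.64])
([-12.71, 0.0, -0.05], [-1.94, -4.44, -4.73])
pos [ 440.3 -334.9  103.9] jaw -80.17 grip 49.8 F [ 0.4 -0.2  0.6] j [-43.   5. 100.  -0.  75.  38.] t 29.9
total twist [-0.57 -0.15 -0.22] tool-slide cm (initial frame) [ 7.29 -0.01 -0.18]
([-0.14, -0.04, -0.06], [1.82, -0.0, -0.05])
([-0.14, -0.04, -0.06], [1.82, -0.0, -0.05])
([-0.14, -0.04, -0.06], [1.82, 0.0, -0.05])
([-0.14, -0.04, -0.06], [1.82, 0.0, -0.05])
```

View pics/w9.png

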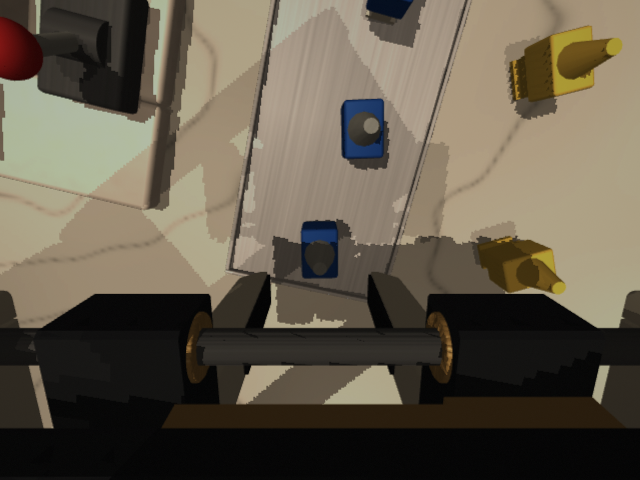

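Emit:
servo_tool([
  {"twist": [-0.2,-0.1,-0.1],"slide": [1.8,0,-0.06],"gripper": 5},
  {"twist": [-0.2,-0.05,-0.1],"slide": [1.8,0,-0.06],"gripper": 5},
  {"twist": [0,0,0],"slide": [1.5,0,-0.05],"gripper": 5},
  {"twist": [0,0,0],"slide": [1.2,0,0],"gripper": 5},
  {"twist": [0,0,0],"slide": [0.7,0,0],"gripper": 5},
  {"twist": [0,0,0],"slide": [0.1,0,0],"gripper": 5},
  {"twist": [0,0,0],"slide": [0,0,0],"gripper": 5},
  {"twist": [0,0,0],"slide": [0,0,0],"gripper": 5},
  {"twist": [0,0,0],"slide": [0,0,0],"gripper": 0},
  {"twist": [0,0,0],"slide": [0,0,0],"gripper": 0},
])

```text
time: 31.1
tcp_pos: [0.4425, -0.3353, 0.0289]
orientation: [120.3, 89.9, -49.4]
ft_force: [-0.5, 0.2, -0.6]
gripper_width: 0.0347
```

Emit:
servo_tool([
  {"twist": [0,0,0],"slide": [0,0,0],"gripper": 0},
  {"twist": [0,0,0],"slide": [0,0,0],"gripper": 0},
  {"twist": [0,0,0],"slide": [0,0,0],"gripper": 0},
  {"twist": [0,0,0],"slide": [0,0,0],"gripper": 0},
  {"twist": [0,0,0],"slide": [0,0,0],"gripper": 0},
  {"twist": [0,0,0],"slide": [0,0,0],"gripper": 0},
  {"twist": [0,0,0],"slide": [0,0,0],"gripper": 0},
  {"twist": [0,0,0],"slide": [0,0,0],"gripper": 0},
  {"twist": [0,0,0],"slide": [0,0,0],"gripper": 0},
  {"twist": [0,0,0],"slide": [0,0,0],"gripper": 0},
])

```text
time: 32.35
tcp_pos: [0.4427, -0.3354, 0.0291]
orientation: [121.9, 89.9, -47.9]
ft_force: [0.4, 0.8, 0.3]
gripper_width: 0.0239
```

```bash
cat > n.py <<'E'
import sys
from est import *
f=grab("wrist",sys.argv[1]); W=cloud(f); p,M,s=tool()
T=(W-p)@M*1000
img=f["img"].astype(int); blue=(img[...,2]>img[...,0]+25)&(img[...,2]>img[...,1]+15)
lo=float(sys.argv[2])
m=blue&(abs(T[...,1])<16)&(abs(T[...,2])<30)
P=T[m]; print(len(P))
if len(P):
    x0=np.percentile(P[:,0],3); print("x top(tool) ",x0)
    Q=P[P[:,0]<x0+4]
    print("top face y",np.percentile(Q[:,1],[1,50,99]).round(1),"z",np.percentile(Q[:,2],[1,50,99]).round(1), len(Q))
E
python3 n.py w10 0; python3 p.py .40 -.07 .15 -93.9 8
```

```text
2169
x top(tool)  -26.172073240602828
top face y [-11.7  -0.1  11.2] z [-17.2 -11.7   8.4] 1464
pos [ 442.7 -335.4   29.1] jaw -79.75 grip 23.9 F [ 0.8 -1.1  0.2] j [-42.  11. 103.  -0.  67.  37.] t 32.4
total twist [14.15 -0.08 -0.1 ] tool-slide cm (initial frame) [-12.14 -26.85  -0.54]
([1.77, -0.01, -0.01], [-1.52, -3.36, -0.07])
([1.77, -0.01, -0.01], [-1.52, -3.36, 0.04])
([1.77, -0.01, -0.01], [-1.52, -3.36, 0.14])
([1.77, -0.01, -0.01], [-1.51, -3.35, 0.24])
([1.77, -0.01, -0.01], [-1.51, -3.34, 0.35])
([1.77, -0.01, -0.01], [-1.51, -3.33, 0.45])
([1.77, -0.01, -0.01], [-1.51, -3.31, 0.55])
([1.77, -0.01, -0.01], [-1.51, -3.3, 0.66])
```

View pics/w10.png

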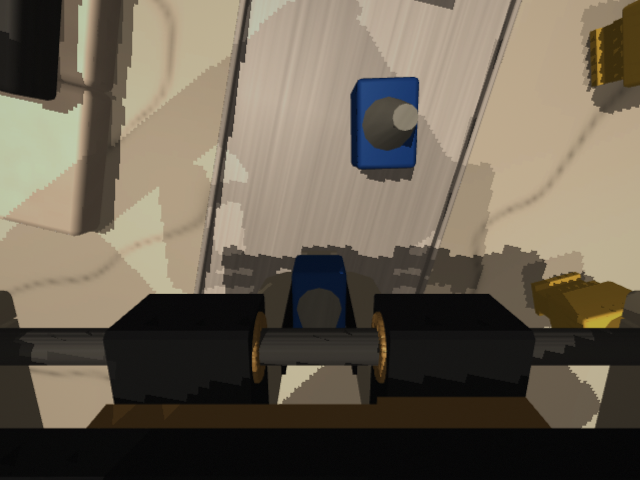

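Emit:
servo_tool([
  {"twist": [0,0,0],"slide": [-5,0,0],"gripper": 0},
  {"twist": [1.8,0,0],"slide": [-5,-3.8,0],"gripper": 0},
  {"twist": [1.8,0,0],"slide": [-3,-4.1,0.1],"gripper": 0},
  {"twist": [1.8,0,0],"slide": [-2,-4.1,0.2],"gripper": 0},
  {"twist": [1.8,0,0],"slide": [-1,-4.1,0.3],"gripper": 0},
  {"twist": [1.8,0,0],"slide": [-1,-4.1,0.4],"gripper": 0},
  {"twist": [1.8,0,0],"slide": [0,-4.1,0.5],"gripper": 0},
  {"twist": [1.8,0,0],"slide": [0,-4.1,0.6],"gripper": 0},
  {"twist": [1.6,0,0],"slide": [0,-4,0.7],"gripper": 0},
  {"twist": [0,0,0],"slide": [0,-3,0.3],"gripper": 0},
])

```text
time: 33.65
tcp_pos: [0.3909, 0.0263, 0.2047]
orientation: [-169.3, 89.7, 5.9]
ft_force: [0.6, -0.7, -1.4]
gripper_width: 0.024
```

Emit:
servo_tool([
  {"twist": [0,0,0],"slide": [0,0,0],"gripper": 0},
  {"twist": [0,0,0],"slide": [0,0,0],"gripper": 0},
  {"twist": [0,0,0],"slide": [0,0,0],"gripper": 0},
  {"twist": [0,0,0],"slide": [0,0,0],"gripper": 0},
  {"twist": [0,0,0],"slide": [0,0,0],"gripper": 0},
  {"twist": [0,0,0],"slide": [0,0,0],"gripper": 0},
  {"twist": [0,0,0],"slide": [0,0,0],"gripper": 0},
  {"twist": [0,0,0],"slide": [0,0,0],"gripper": 0},
  {"twist": [0,0,0],"slide": [0,0,0],"gripper": 0},
  {"twist": [0,0,0],"slide": [0,0,0],"gripper": 0},
])

```text
time: 34.9
tcp_pos: [0.3908, 0.0251, 0.2044]
orientation: [-177.1, 89.8, -1.8]
ft_force: [-0.2, -0.0, -0.1]
gripper_width: 0.0237
```

```bash
cat > po.py <<'E'
import sys
from est import *
f=grab("wrist",sys.argv[1]); W=cloud(f); p,M,s=tool()
a=np.radians(-3.9); X=np.array([np.cos(a),np.sin(a)]); Y=np.array([-np.sin(a),np.cos(a)])
b=M@np.array([0,-.00065,0])
W=W-b
for c0 in [(.509,.1285),(.5025,.0285),(.4955,-.071)]:
    c=np.array(c0); D=W[...,:2]-c; x=D@X*1000; y=D@Y*1000; z=W[...,2]
    m=(z>.046)&(z<.053)&(abs(y)<36)
    # front edge: y slice clear of hole and rod (rod is behind): percentile ends
    q=m&(abs(y)>16)&(abs(y)<26)&(abs(x)<30); 
    if q.sum()<100: print("few"); continue
    xf=np.percentile(x[q],[.5,99.5]); 
    qy=m&(abs(x)<22)&(abs(x)>3); ys=np.percentile(y[qy],[.3,99.7])
    # hole: low points inside
    h=(z<.044)&(abs(x)<20)&(abs(y)<17)
    # hole edges on top face: inner gap along y at |x|<8
    top=m&(abs(x)<9); yl=y[top&(y<0)].max(); yr=y[top&(y>0)].min()
    topx=m&(abs(y)<6)&(abs(x)<24); xl=np.percentile(x[topx&(x<0)],99.5); xr=np.percentile(x[topx&(x>0)],.5)
    def W2(dx,dy): return ((c+dx/1000*X+dy/1000*Y)*1000).round(1)
    print(c0,"x ends",xf.round(1),"y ends",ys.round(1),"hole y",yl.round(1),yr.round(1),"hole x",xl.round(1),xr.round(1),"-> block centre",W2(xf.mean(),ys.mean()),"hole centre",W2((xl+xr)/2,(yl+yr)/2))
plan((.5,-.07,.12),-93.9,6)
E
python3 po.py w11; python3 n.py w12 0
```

```text
(0.509, 0.1285) x ends [-28.2  22.6] y ends [-29.7  29.4] hole y -11.3 10.8 hole x -17.4 11.6 -> block centre [506.2 128.5] hole centre [506.1 128.4]
(0.5025, 0.0285) x ends [-28.2  21.9] y ends [-29.   29.5] hole y -11.5 11.6 hole x -18.2 11.2 -> block centre [499.3  28.9] hole centre [499.   28.8]
(0.4955, -0.071) x ends [-28.5  22.2] y ends [-29.5  29.6] hole y -10.9 11.1 hole x -17.8 11.2 -> block centre [492.4 -70.7] hole centre [492.2 -70.7]
pos [390.7  25.1 204.4] jaw -94.72 grip 23.7 F [ 0.   0.4 -2. ] j [ -4. -27. 117.   0.  89.  91.] t 35.0
total twist [-0.82 -0.24  0.01] tool-slide cm (initial frame) [  8.49   8.58 -11.64]
([-0.14, -0.04, 0.0], [1.41, 1.43, -1.94])
([-0.14, -0.04, 0.0], [1.41, 1.44, -1.94])
([-0.14, -0.04, 0.0], [1.41, 1.44, -1.93])
([-0.14, -0.04, 0.0], [1.41, 1.44, -1.93])
([-0.14, -0.04, 0.0], [1.41, 1.45, -1.93])
([-0.14, -0.04, 0.0], [1.41, 1.45, -1.93])
2142
x top(tool)  -26.25854683771722
top face y [-11.4  -0.3  11.5] z [-17.3 -11.8   8.6] 1451
```

View pics/w11.png

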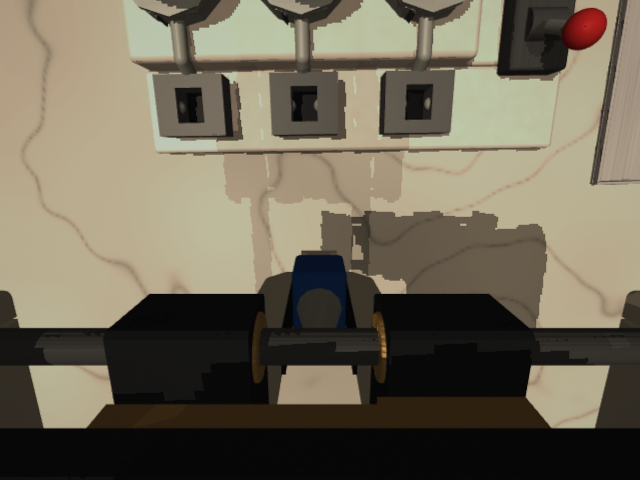

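```bash
python3 p.py .499 .0288 .09 -93.9 7
```

```text
pos [390.7  25.1 204.4] jaw -94.72 grip 23.7 F [-0.1 -0.5 -0.3] j [ -4. -27. 117.   0.  89.  91.] t 35.0
total twist [-0.82 -0.24  0.01] tool-slide cm (initial frame) [ 11.49  -1.25 -10.71]
([-0.12, -0.03, 0.0], [1.64, -0.18, -1.53])
([-0.12, -0.03, 0.0], [1.64, -0.18, -1.53])
([-0.12, -0.03, 0.0], [1.64, -0.17, -1.53])
([-0.12, -0.03, 0.0], [1.64, -0.17, -1.53])
([-0.12, -0.03, 0.0], [1.64, -0.17, -1.54])
([-0.12, -0.03, 0.0], [1.64, -0.16, -1.54])
([-0.12, -0.03, 0.0], [1.64, -0.16, -1.54])
```

Emit:
servo_tool([
  {"twist": [-0.15,-0.04,0],"slide": [1.3,-0.18,-1.8],"gripper": 0},
  {"twist": [-0.15,-0.04,0],"slide": [1.3,-0.18,-1.8],"gripper": 0},
  {"twist": [-0.15,-0.04,0],"slide": [1.5,-0.18,-1.8],"gripper": 0},
  {"twist": [-0.15,-0.04,0],"slide": [1.5,-0.18,-1.8],"gripper": 0},
  {"twist": [-0.15,-0.04,0],"slide": [1.5,-0.18,-1.8],"gripper": 0},
  {"twist": [-0.1,-0.04,0],"slide": [1.5,-0.18,-1.4],"gripper": 0},
  {"twist": [0,0,0],"slide": [1.5,-0.1,0],"gripper": 0},
  {"twist": [0,0,0],"slide": [0.6,0,0],"gripper": 0},
  {"twist": [0,0,0],"slide": [0,0,0],"gripper": 0},
  {"twist": [0,0,0],"slide": [0,0,0],"gripper": 0},
])

```text
time: 36.25
tcp_pos: [0.4988, 0.0294, 0.0953]
orientation: [-178.1, 89.9, -1.9]
ft_force: [-0.7, 0.0, -0.4]
gripper_width: 0.0236
```

```bash
python3 p.py .499 .0288 .086 -93.9 2
```

```text
pos [498.8  29.4  95.3] jaw -93.81 grip 23.6 F [-0.7  0.  -0.4] j [ -3.  -3. 109.   0.  74.  91.] t 36.2
total twist [ 0.09 -0.11  0.  ] tool-slide cm (initial frame) [ 0.93  0.05 -0.02]
([0.04, -0.05, 0.0], [0.47, 0.03, -0.01])
([0.04, -0.05, 0.0], [0.47, 0.03, -0.01])
```

Emit:
servo_tool([
  {"twist": [0,-0.05,0],"slide": [0.5,0.03,-0.02],"gripper": 0},
  {"twist": [0,-0.05,0],"slide": [0.5,0.03,0],"gripper": 0},
  {"twist": [0,0,0],"slide": [0.4,0,0],"gripper": 0},
  {"twist": [0,0,0],"slide": [0.4,0,0],"gripper": 0},
  {"twist": [0,0,0],"slide": [0.4,0,0],"gripper": 0},
  {"twist": [0,0,0],"slide": [0.4,0,0],"gripper": 0},
  {"twist": [0,0,0],"slide": [0.2,0,0],"gripper": 0},
  {"twist": [0,0,0],"slide": [0,0,0],"gripper": 0},
  {"twist": [0,0,0],"slide": [0,0,0],"gripper": 0},
  {"twist": [0,0,0],"slide": [0,0,0],"gripper": 0},
])

```text
time: 37.5
tcp_pos: [0.4997, 0.0286, 0.0667]
orientation: [-177.7, 89.9, -1.5]
ft_force: [-0.2, 0.0, -1.1]
gripper_width: 0.0236
```

```bash
python3 p.py .499 .0288 .052 -93.9 2
```

```text
pos [499.7  28.6  66.7] jaw -93.82 grip 23.6 F [-0.2  0.  -1.1] j [ -3.  -1. 110.   0.  70.  91.] t 37.5
total twist [ 0.08 -0.13  0.01] tool-slide cm (initial frame) [ 1.47 -0.01  0.07]
([0.04, -0.07, 0.0], [0.74, -0.01, 0.03])
([0.04, -0.07, 0.0], [0.74, -0.01, 0.03])
```

Emit:
servo_tool([
  {"twist": [0,-0.05,0],"slide": [0.4,0,0.03],"gripper": 0},
  {"twist": [0,0,0],"slide": [0.4,0,0],"gripper": 0},
  {"twist": [0,0,0],"slide": [0.3,0,0],"gripper": 0},
  {"twist": [0,0,0],"slide": [0.3,0,0],"gripper": 0},
  {"twist": [0,0,0],"slide": [0.2,0,0],"gripper": 0},
  {"twist": [0,0,0],"slide": [0.2,0,0],"gripper": 0},
  {"twist": [0,0,0],"slide": [0.1,0,0],"gripper": 0},
  {"twist": [0,0,0],"slide": [0,0,0],"gripper": 0},
  {"twist": [0,0,0],"slide": [0,0,0],"gripper": 0},
  {"twist": [0,0,0],"slide": [0,0,0],"gripper": 0},
])

```text
time: 38.75
tcp_pos: [0.5006, 0.0289, 0.0521]
orientation: [-174.1, 89.8, 2.1]
ft_force: [-1.2, 0.2, 3.1]
gripper_width: 0.0238
```

```bash
python3 p.py .499 .0288 .052 -93.9 2
```

```text
pos [500.6  28.9  52.1] jaw -93.79 grip 23.8 F [-1.2  0.2  3.1] j [ -3.   1. 111.   0.  69.  91.] t 38.8
total twist [ 0.11 -0.15  0.02] tool-slide cm (initial frame) [0.01 0.02 0.16]
([0.06, -0.08, 0.01], [0.0, 0.01, 0.08])
([0.06, -0.08, 0.01], [0.0, 0.01, 0.08])
```

Emit:
servo_tool([
  {"twist": [0,0,0],"slide": [0,0,0.05],"gripper": 3.5},
  {"twist": [0,0,0],"slide": [0,0,0],"gripper": 3.5},
  {"twist": [0,0,0],"slide": [0,0,0],"gripper": 3.5},
  {"twist": [0,0,0],"slide": [-3,0,0],"gripper": 3.5},
  {"twist": [0,0,0],"slide": [-6,0,0],"gripper": 3.5},
  {"twist": [0,0,0],"slide": [-6,0,0],"gripper": 3.5},
  {"twist": [-3,0,0],"slide": [0,6,0],"gripper": 5},
  {"twist": [-3,0,0],"slide": [0,6,0],"gripper": 5},
  {"twist": [-3,0,0],"slide": [0,6,0],"gripper": 5},
  {"twist": [-3,0,0],"slide": [0,6,0],"gripper": 5},
])

```text
time: 40.0
tcp_pos: [0.5036, -0.2134, 0.207]
orientation: [142.5, 89.8, -28.4]
ft_force: [0.6, 0.3, -0.9]
gripper_width: 0.0498
```

```bash
python3 p.py .5236 -.3476 .12 -78.3 7
```

```text
pos [ 503.6 -213.4  207. ] jaw -80.91 grip 49.8 F [ 0.6  0.3 -0.9] j [-28.  -1.  95.  -0.  85.  53.] t 40.0
total twist [-2.61 -0.18 -0.15] tool-slide cm (initial frame) [ 8.73 13.55  0.18]
([-0.37, -0.03, -0.02], [1.25, 1.94, 0.03])
([-0.37, -0.03, -0.02], [1.25, 1.94, 0.04])
([-0.37, -0.03, -0.02], [1.25, 1.94, 0.05])
([-0.37, -0.03, -0.02], [1.25, 1.94, 0.06])
([-0.37, -0.03, -0.02], [1.24, 1.94, 0.07])
([-0.37, -0.03, -0.02], [1.24, 1.94, 0.09])
([-0.37, -0.03, -0.02], [1.24, 1.94, 0.1])
```

Emit:
servo_tool([
  {"twist": [-0.4,-0.03,-0.02],"slide": [1.2,1.9,0],"gripper": 5},
  {"twist": [-0.4,-0.03,-0.02],"slide": [1.2,1.9,0],"gripper": 5},
  {"twist": [-0.4,-0.03,-0.02],"slide": [1.2,1.9,0],"gripper": 5},
  {"twist": [-0.4,-0.03,-0.02],"slide": [1.2,1.9,0],"gripper": 5},
  {"twist": [-0.4,-0.03,-0.02],"slide": [1.2,1.9,0],"gripper": 5},
  {"twist": [0,0,0],"slide": [1.2,1.9,0],"gripper": 5},
  {"twist": [0,0,0],"slide": [1,1.2,0],"gripper": 5},
  {"twist": [0,0,0],"slide": [0,0,0],"gripper": 5},
  {"twist": [0,0,0],"slide": [0,0,0],"gripper": 5},
  {"twist": [0,0,0],"slide": [0,0,0],"gripper": 5},
])

```text
time: 41.25
tcp_pos: [0.5253, -0.3462, 0.1221]
orientation: [101.2, 90.0, -68.0]
ft_force: [-1.0, 0.4, -0.2]
gripper_width: 0.05
```

```bash
python3 v.py w13|grep -v few|grep noz;python3 p.py .5238 -.3479 .029 -78.3 5; python3 -c "
from est import *
f=grab('side');u,v=proj(f,(.5,.02,.06)).astype(int)
cv2.imwrite('pics/s13c.png',cv2.resize(f['img'][v-75:v+75,u-90:u+90,::-1],None,fx=4,fy=4,interpolation=cv2.INTER_CUBIC))
W=cloud(f)
P=sel(W,(.5,.0265),.03,.065,.085);print(P.mean(0),rect(P),np.percentile(P[:,2],[50,95]))"
```

```text
noz 1409 mean [ 611.  -349.3   54.5] rect (array([ 611.1, -349.7]), array([24.1, 34.1]), -4.3) circ (array([ 611. , -349.8]), 19.8)
noz 1070 mean [ 527.  -346.5   54.4] rect (array([ 523.9, -347.2]), array([24. , 34.4]), 12.2) circ (array([ 524.2, -347.1]), 19.7)
pos [ 525.4 -346.2  122.2] jaw -79.16 grip 50.1 F [-0.3  0.1  0.3] j [-38.  15.  86.  -0.  78.  41.] t 41.3
total twist [-0.86 -0.02 -0.05] tool-slide cm (initial frame) [9.32 0.13 0.19]
([-0.17, -0.0, -0.01], [1.86, 0.03, 0.04])
([-0.17, -0.0, -0.01], [1.86, 0.03, 0.04])
([-0.17, -0.0, -0.01], [1.86, 0.03, 0.04])
([-0.17, -0.0, -0.01], [1.86, 0.03, 0.04])
([-0.17, -0.0, -0.01], [1.86, 0.03, 0.04])
[0.49506848 0.02027847 0.07323525] (array([496.2,  20. ]), array([16.3, 37.5]), -34.1) [0.07342657 0.0795504 ]
```

View pics/s13c.png

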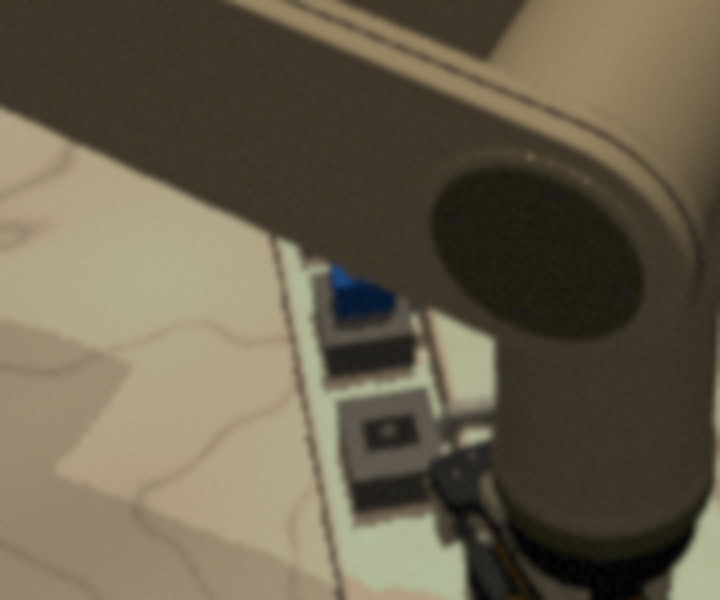

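View pics/w13.png

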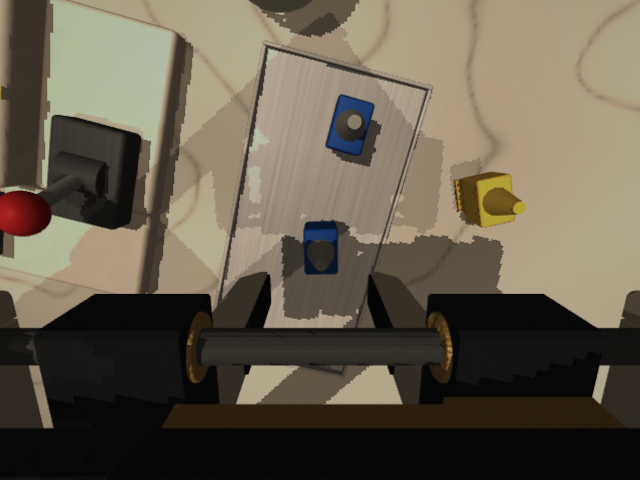

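Emit:
servo_tool([
  {"twist": [-0.3,0,0],"slide": [1.8,0.03,0.03],"gripper": 5},
  {"twist": [-0.3,0,0],"slide": [1.8,0.03,0.03],"gripper": 5},
  {"twist": [-0.2,0,0],"slide": [1.8,0.03,0.03],"gripper": 5},
  {"twist": [0,0,0],"slide": [1.8,0.03,0.03],"gripper": 5},
  {"twist": [0,0,0],"slide": [1.2,0,0.03],"gripper": 5},
  {"twist": [0,0,0],"slide": [0.6,0,0],"gripper": 5},
  {"twist": [0,0,0],"slide": [0,0,0],"gripper": 5},
  {"twist": [0,0,0],"slide": [0,0,0],"gripper": 5},
  {"twist": [0,0,0],"slide": [0,0,0],"gripper": 5},
  {"twist": [0,0,0],"slide": [0,0,0],"gripper": 5},
])

```text
time: 42.6
tcp_pos: [0.5243, -0.3475, 0.026]
orientation: [116.5, 89.9, -51.8]
ft_force: [-0.9, 0.3, 0.8]
gripper_width: 0.05
```

```bash
python3 p.py .5238 -.3479 .029 -78 1
```

```text
pos [ 524.3 -347.5   26. ] jaw -78.28 grip 50.0 F [-0.9  0.3  0.8] j [-38.  21.  90.  -0.  69.  40.] t 42.6
total twist [-0.28 -0.03 -0.06] tool-slide cm (initial frame) [-0.3   0.03  0.05]
([-0.28, -0.03, -0.06], [-0.3, 0.03, 0.05])
```

Emit:
servo_tool([
  {"twist": [-0.3,0,-0.05],"slide": [-0.3,0.03,0.05],"gripper": 5},
  {"twist": [0,0,0],"slide": [0,0,0],"gripper": 5},
  {"twist": [0,0,0],"slide": [0,0,0],"gripper": 0},
  {"twist": [0,0,0],"slide": [0,0,0],"gripper": 0},
  {"twist": [0,0,0],"slide": [0,0,0],"gripper": 0},
  {"twist": [0,0,0],"slide": [0,0,0],"gripper": 0},
  {"twist": [0,0,0],"slide": [0,0,0],"gripper": 0},
  {"twist": [0,0,0],"slide": [0,0,0],"gripper": 0},
  {"twist": [0,0,0],"slide": [0,0,0],"gripper": 0},
  {"twist": [0,0,0],"slide": [0,0,0],"gripper": 0},
])

```text
time: 43.85
tcp_pos: [0.5242, -0.3483, 0.03]
orientation: [138.2, 89.9, -29.8]
ft_force: [0.7, 0.3, 0.2]
gripper_width: 0.0236
```

```bash
python3 n.py w14 0; python3 p.py .492 -.0707 .2 -93.9 7
```

```text
2192
x top(tool)  -25.208306298871786
top face y [-11.7  -0.3  11.3] z [-17.2 -11.5   9.1] 1484
pos [ 524.2 -348.3   30. ] jaw -77.96 grip 23.7 F [0.  0.4 0.4] j [-38.  21.  90.   0.  69.  40.] t 43.9
total twist [15.94 -0.08 -0.05] tool-slide cm (initial frame) [-17.03 -27.8   -2.66]
([2.28, -0.01, -0.01], [-2.43, -3.97, -0.38])
([2.28, -0.01, -0.01], [-2.43, -3.98, -0.22])
([2.28, -0.01, -0.01], [-2.43, -3.99, -0.06])
([2.28, -0.01, -0.01], [-2.43, -3.99, 0.1])
([2.28, -0.01, -0.01], [-2.43, -3.98, 0.25])
([2.28, -0.01, -0.01], [-2.43, -3.97, 0.41])
([2.28, -0.01, -0.01], [-2.43, -3.95, 0.57])
```

Emit:
servo_tool([
  {"twist": [0,0,0],"slide": [-6,0,0],"gripper": 0},
  {"twist": [0,0,0],"slide": [-6,0,0],"gripper": 0},
  {"twist": [2.28,0,0],"slide": [-4.5,-4,-0.38],"gripper": 0},
  {"twist": [2.28,0,0],"slide": [0,-4,-0.22],"gripper": 0},
  {"twist": [2.28,0,0],"slide": [0,-4,-0.06],"gripper": 0},
  {"twist": [2.28,0,0],"slide": [0,-4,0.1],"gripper": 0},
  {"twist": [2.28,0,0],"slide": [0,-4,0.25],"gripper": 0},
  {"twist": [2.28,0,0],"slide": [0,-4,0.41],"gripper": 0},
  {"twist": [2.28,0,0],"slide": [0,-2.7,0.5],"gripper": 0},
  {"twist": [0,0,0],"slide": [0,0,0],"gripper": 0},
])

```text
time: 45.15
tcp_pos: [0.4909, -0.0735, 0.1991]
orientation: [-113.8, 89.9, 61.7]
ft_force: [0.3, -0.3, -1.0]
gripper_width: 0.0239
```

```bash
python3 p.py .4922 -.0706 .09 -93.9 6
```

```text
pos [490.9 -73.5 199.1] jaw -94.51 grip 23.9 F [ 0.3 -0.3 -1. ] j [-15.  -8. 103.   0.  85.  80.] t 45.1
total twist [-0.61 -0.05  0.12] tool-slide cm (initial frame) [10.92 -0.28 -0.09]
([-0.1, -0.01, 0.02], [1.82, -0.05, -0.02])
([-0.1, -0.01, 0.02], [1.82, -0.05, -0.02])
([-0.1, -0.01, 0.02], [1.82, -0.05, -0.02])
([-0.1, -0.01, 0.02], [1.82, -0.05, -0.02])
([-0.1, -0.01, 0.02], [1.82, -0.05, -0.02])
([-0.1, -0.01, 0.02], [1.82, -0.05, -0.02])
```

Emit:
servo_tool([
  {"twist": [-0.1,0,0.02],"slide": [1.8,0,-0.02],"gripper": 0},
  {"twist": [-0.1,0,0.02],"slide": [1.8,0,-0.02],"gripper": 0},
  {"twist": [-0.1,0,0.02],"slide": [1.8,0,-0.02],"gripper": 0},
  {"twist": [-0.1,0,0.02],"slide": [1.8,0,0],"gripper": 0},
  {"twist": [-0.1,0,0.02],"slide": [1.8,0,0],"gripper": 0},
  {"twist": [0,0,0],"slide": [1.2,0,0],"gripper": 0},
  {"twist": [0,0,0],"slide": [0.5,0,0],"gripper": 0},
  {"twist": [0,0,0],"slide": [0,0,0],"gripper": 0},
  {"twist": [0,0,0],"slide": [0,0,0],"gripper": 0},
  {"twist": [0,0,0],"slide": [0,0,0],"gripper": 0},
])

```text
time: 46.4
tcp_pos: [0.489, -0.0787, 0.0805]
orientation: [1.2, 89.7, 177.0]
ft_force: [-1.1, 0.1, -1.0]
gripper_width: 0.0237
```

```bash
python3 p.py .4920 -.0706 .068 -93.9 1
```

```text
pos [489.  -78.7  80.5] jaw -94.21 grip 23.7 F [-1.1  0.1 -1. ] j [-15.  -2. 110.  -0.  72.  79.] t 46.4
total twist [-0.31  0.32 -0.01] tool-slide cm (initial frame) [ 1.25 -0.83 -0.25]
([-0.31, 0.32, -0.01], [1.25, -0.83, -0.25])
```

Emit:
servo_tool([
  {"twist": [-0.2,0.1,0],"slide": [-0.3,-0.2,-0.06],"gripper": 0},
  {"twist": [-0.1,0.1,0],"slide": [0,-0.2,-0.06],"gripper": 0},
  {"twist": [0,0.1,0],"slide": [0,-0.2,-0.06],"gripper": 0},
  {"twist": [0,0,0],"slide": [0,-0.2,-0.06],"gripper": 0},
  {"twist": [0,0,0],"slide": [0,0,0],"gripper": 0},
  {"twist": [0,0,0],"slide": [0,0,0],"gripper": 0},
  {"twist": [0,0,0],"slide": [0,0,0],"gripper": 0},
  {"twist": [0,0,0],"slide": [0,0,0],"gripper": 0},
  {"twist": [0,0,0],"slide": [0,0,0],"gripper": 0},
  {"twist": [0,0,0],"slide": [0,0,0],"gripper": 0},
])

```text
time: 47.65
tcp_pos: [0.4929, -0.0703, 0.0848]
orientation: [168.1, 89.9, -15.7]
ft_force: [0.5, 0.2, -1.0]
gripper_width: 0.024
```

```bash
python3 p.py .4920 -.0706 .068 -93.9 1;python3 n.py w15 0
```

```text
pos [492.9 -70.3  84.8] jaw -93.87 grip 24.0 F [ 0.5  0.2 -1. ] j [-14.  -2. 110.  -0.  72.  80.] t 47.6
total twist [ 0.03 -0.12 -0.02] tool-slide cm (initial frame) [1.68 0.03 0.1 ]
([0.03, -0.12, -0.02], [1.68, 0.03, 0.1])
2267
x top(tool)  -25.319990124239993
top face y [-11.7  -0.3  11.6] z [-17.1 -11.2   9.2] 1532
```

Within tolerance. Correct 0.9 mm in x on the way down, then push home.

Emit:
servo_tool([
  {"twist": [0,-0.1,0],"slide": [0.3,0.02,0.07],"gripper": 0},
  {"twist": [0,0,0],"slide": [0.4,0.01,0.02],"gripper": 0},
  {"twist": [0,0,0],"slide": [0.4,0,0],"gripper": 0},
  {"twist": [0,0,0],"slide": [0.4,0,0],"gripper": 0},
  {"twist": [0,0,0],"slide": [0.2,0,0],"gripper": 0},
  {"twist": [0,0,0],"slide": [0,0,0],"gripper": 0},
  {"twist": [0,0,0],"slide": [0,0,0],"gripper": 0},
  {"twist": [0,0,0],"slide": [0,0,0],"gripper": 0},
  {"twist": [0,0,0],"slide": [0,0,0],"gripper": 0},
  {"twist": [0,0,0],"slide": [0,0,0],"gripper": 0},
])

```text
time: 48.95
tcp_pos: [0.492, -0.0706, 0.0666]
orientation: [110.9, 90.0, -73.0]
ft_force: [-0.9, 0.1, -1.1]
gripper_width: 0.0237
```

Emit:
servo_tool([
  {"twist": [0,0,0],"slide": [0.4,0,0],"gripper": 0},
  {"twist": [0,0,0],"slide": [0.4,0,0],"gripper": 0},
  {"twist": [0,0,0],"slide": [0.3,0,0],"gripper": 0},
  {"twist": [0,0,0],"slide": [0.2,0,0],"gripper": 0},
  {"twist": [0,0,0],"slide": [0.2,0,0],"gripper": 0},
  {"twist": [0,0,0],"slide": [0.2,0,0],"gripper": 0},
  {"twist": [0,0,0],"slide": [0.1,0,0],"gripper": 0},
  {"twist": [0,0,0],"slide": [0,0,0],"gripper": 0},
  {"twist": [0,0,0],"slide": [0,0,0],"gripper": 0},
  {"twist": [0,0,0],"slide": [0,0,0],"gripper": 0},
])

```text
time: 50.2
tcp_pos: [0.4932, -0.0708, 0.053]
orientation: [152.5, 89.9, -31.3]
ft_force: [-0.8, 0.2, 3.2]
gripper_width: 0.0239
```

```bash
python3 p.py .4920 -.0706 .053 -93.9 1
```

```text
pos [493.2 -70.8  53. ] jaw -93.85 grip 23.9 F [-0.8  0.2  3.2] j [-14.   0. 111.  -0.  69.  80.] t 50.2
total twist [ 0.05 -0.09 -0.05] tool-slide cm (initial frame) [-0.   -0.01  0.12]
([0.05, -0.09, -0.05], [-0.0, -0.01, 0.12])
```

Emit:
servo_tool([
  {"twist": [0,0,0],"slide": [0,0,0.05],"gripper": 3.5},
  {"twist": [0,0,0],"slide": [0,0,0],"gripper": 3.5},
  {"twist": [0,0,0],"slide": [0,0,0],"gripper": 3.5},
  {"twist": [0,0,0],"slide": [-3,0,0],"gripper": 3.5},
  {"twist": [0,0,0],"slide": [-6,0,0],"gripper": 3.5},
  {"twist": [0,0,0],"slide": [-6,0,0],"gripper": 3.5},
  {"twist": [0,0,0],"slide": [0,5.2,-2.6],"gripper": 5},
  {"twist": [0,0,0],"slide": [0,5.2,-2.6],"gripper": 5},
  {"twist": [0,0,0],"slide": [0,5.2,-2.6],"gripper": 5},
  {"twist": [0,0,0],"slide": [0,5.2,-2.6],"gripper": 5},
])

```text
time: 51.45
tcp_pos: [0.585, -0.2875, 0.2092]
orientation: [152.6, 89.7, -30.9]
ft_force: [-0.1, 0.6, -0.3]
gripper_width: 0.05
```

Emit:
servo_tool([
  {"twist": [0,0,0],"slide": [1,4,-2],"gripper": 5},
  {"twist": [0,0,0],"slide": [1,0,0],"gripper": 5},
  {"twist": [0,0,0],"slide": [1,0,0],"gripper": 5},
  {"twist": [0,0,0],"slide": [1,0,0],"gripper": 5},
  {"twist": [0,0,0],"slide": [1,0,0],"gripper": 5},
  {"twist": [0,0,0],"slide": [1,0,0],"gripper": 5},
  {"twist": [0,0,0],"slide": [1,0,0],"gripper": 5},
  {"twist": [0,0,0],"slide": [0,0,0],"gripper": 5},
  {"twist": [0,0,0],"slide": [0,0,0],"gripper": 5},
  {"twist": [0,0,0],"slide": [0,0,0],"gripper": 5},
])

```text
time: 52.7
tcp_pos: [0.6033, -0.3306, 0.135]
orientation: [153.7, 89.7, -29.8]
ft_force: [0.5, 0.3, 0.5]
gripper_width: 0.05
```

```bash
python3 v.py w16|grep -v few|grep noz;python3 p.py .6113 -.3503 .030 -94.3 5
```

```text
noz 1014 mean [ 613.3 -349.2   54.4] rect (array([ 611.1, -349.6]), array([24. , 34.4]), -4.5) circ (array([ 611.2, -349.5]), 19.9)
pos [ 603.4 -330.6  135.2] jaw -93.49 grip 49.9 F [-0.8 -0.1  0.9] j [-33.  23.  75.   0.  81.  60.] t 52.8
total twist [ 0.81 -0.24 -0.12] tool-slide cm (initial frame) [10.53  1.89 -0.86]
([0.16, -0.05, -0.02], [2.11, 0.38, -0.17])
([0.16, -0.05, -0.02], [2.1, 0.38, -0.18])
([0.16, -0.05, -0.02], [2.1, 0.38, -0.18])
([0.16, -0.05, -0.02], [2.1, 0.38, -0.18])
([0.16, -0.05, -0.02], [2.1, 0.38, -0.18])
```

View pics/w16.png

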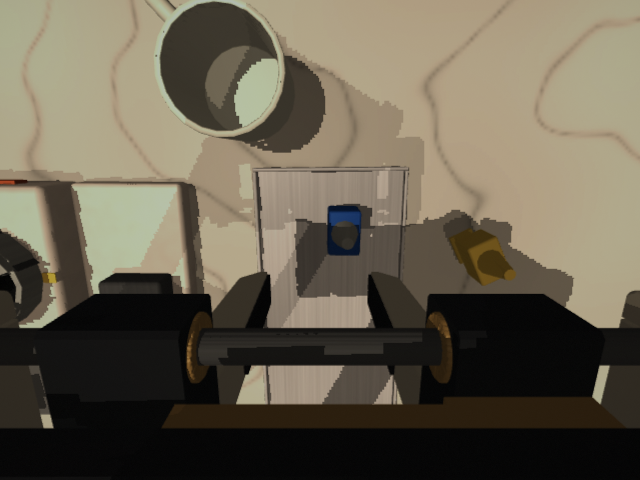

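Emit:
servo_tool([
  {"twist": [0.3,-0.1,-0.05],"slide": [1,0.48,-0.22],"gripper": 5},
  {"twist": [0.3,-0.1,-0.05],"slide": [1.2,0.48,-0.22],"gripper": 5},
  {"twist": [0.2,0,0],"slide": [1.5,0.48,-0.22],"gripper": 5},
  {"twist": [0,0,0],"slide": [1.5,0.45,-0.2],"gripper": 5},
  {"twist": [0,0,0],"slide": [1.2,0,0],"gripper": 5},
  {"twist": [0,0,0],"slide": [0.8,0,0],"gripper": 5},
  {"twist": [0,0,0],"slide": [0,0,0],"gripper": 5},
  {"twist": [0,0,0],"slide": [0,0,0],"gripper": 5},
  {"twist": [0,0,0],"slide": [0,0,0],"gripper": 5},
  {"twist": [0,0,0],"slide": [0,0,0],"gripper": 5},
])

```text
time: 54.0
tcp_pos: [0.6113, -0.3517, 0.0581]
orientation: [154.1, 90.0, -30.2]
ft_force: [-0.4, -0.5, 0.3]
gripper_width: 0.0496
```

```bash
python3 p.py .6113 -.3503 .030 -94.4 5; python3 v.py w17 | grep noz
```

```text
pos [ 611.3 -351.7   58.1] jaw -94.36 grip 49.6 F [-0.4 -0.5  0.3] j [-34.  30.  75.   0.  75.  60.] t 54.0
total twist [ 0.04 -0.03 -0.02] tool-slide cm (initial frame) [ 2.81 -0.14  0.02]
([0.01, -0.01, -0.0], [0.56, -0.03, 0.0])
([0.01, -0.01, -0.0], [0.56, -0.03, 0.0])
([0.01, -0.01, -0.0], [0.56, -0.03, 0.0])
([0.01, -0.01, -0.0], [0.56, -0.03, 0.0])
([0.01, -0.01, -0.0], [0.56, -0.03, 0.0])
noz 1834 mean [ 616.3 -350.1   54.6] rect (array([ 611.2, -351.2]), array([34.3, 56.6]), 85.6) circ (array([ 616.2, -351.6]), 28.6)
noz (0.5238, -0.348) few
noz (0.442, -0.336) few
```

Emit:
servo_tool([
  {"twist": [0,0,0],"slide": [0.8,-0.07,0],"gripper": 5},
  {"twist": [0,0,0],"slide": [0.8,-0.07,0],"gripper": 5},
  {"twist": [0,0,0],"slide": [0.7,0,0],"gripper": 5},
  {"twist": [0,0,0],"slide": [0.4,0,0],"gripper": 5},
  {"twist": [0,0,0],"slide": [0,0,0],"gripper": 5},
  {"twist": [0,0,0],"slide": [0,0,0],"gripper": 5},
  {"twist": [0,0,0],"slide": [0,0,0],"gripper": 5},
  {"twist": [0,0,0],"slide": [0,0,0],"gripper": 0},
  {"twist": [0,0,0],"slide": [0,0,0],"gripper": 0},
  {"twist": [0,0,0],"slide": [0,0,0],"gripper": 0},
])

```text
time: 55.3
tcp_pos: [0.6117, -0.3504, 0.0296]
orientation: [154.2, 89.9, -30.1]
ft_force: [0.6, 1.2, 0.9]
gripper_width: 0.0247
```

Emit:
servo_tool([
  {"twist": [0,0,0],"slide": [0,0,0],"gripper": 0},
  {"twist": [0,0,0],"slide": [0,0,0],"gripper": 0},
  {"twist": [0,0,0],"slide": [0,0,0],"gripper": 0},
  {"twist": [0,0,0],"slide": [0,0,0],"gripper": 0},
  {"twist": [0,0,0],"slide": [0,0,0],"gripper": 0},
  {"twist": [0,0,0],"slide": [0,0,0],"gripper": 0},
  {"twist": [0,0,0],"slide": [0,0,0],"gripper": 0},
  {"twist": [0,0,0],"slide": [0,0,0],"gripper": 0},
  {"twist": [0,0,0],"slide": [0,0,0],"gripper": 0},
  {"twist": [0,0,0],"slide": [0,0,0],"gripper": 0},
])

```text
time: 56.55
tcp_pos: [0.6117, -0.3504, 0.0296]
orientation: [155.2, 89.9, -29.1]
ft_force: [0.8, 0.5, -0.1]
gripper_width: 0.0241
```

```bash
python3 n.py w18 0; python3 p.py .506 .1285 .2 -93.9 9
```

```text
2182
x top(tool)  -25.593995345675456
top face y [-11.6  -0.3  11.5] z [-16.7 -11.1   9.1] 1486
pos [ 611.7 -350.4   29.7] jaw -94.36 grip 24.1 F [-0.2 -0.2  0.4] j [-34.  32.  76.   0.  72.  60.] t 56.6
total twist [-0.46 -0.07 -0.03] tool-slide cm (initial frame) [-17.08 -46.94  14.16]
([-0.05, -0.01, -0.0], [-1.9, -5.22, 1.57])
([-0.05, -0.01, -0.0], [-1.9, -5.22, 1.57])
([-0.05, -0.01, -0.0], [-1.9, -5.22, 1.56])
([-0.05, -0.01, -0.0], [-1.9, -5.22, 1.56])
([-0.05, -0.01, -0.0], [-1.9, -5.22, 1.56])
([-0.05, -0.01, -0.0], [-1.89, -5.22, 1.55])
([-0.05, -0.01, -0.0], [-1.89, -5.22, 1.55])
([-0.05, -0.01, -0.0], [-1.89, -5.23, 1.54])
([-0.05, -0.01, -0.0], [-1.89, -5.23, 1.54])
```

Emit:
servo_tool([
  {"twist": [0,0,0],"slide": [-6,0,0],"gripper": 0},
  {"twist": [0,0,0],"slide": [-6,-1,1.2],"gripper": 0},
  {"twist": [0,0,0],"slide": [-5,-3,1.7],"gripper": 0},
  {"twist": [0,0,0],"slide": [-0.5,-5.5,2],"gripper": 0},
  {"twist": [0,0,0],"slide": [0,-5.6,2],"gripper": 0},
  {"twist": [0,0,0],"slide": [0,-5.6,2],"gripper": 0},
  {"twist": [0,0,0],"slide": [0,-5.6,1.5],"gripper": 0},
  {"twist": [0,0,0],"slide": [0,-5.6,1.5],"gripper": 0},
  {"twist": [0,0,0],"slide": [0,-5.6,1],"gripper": 0},
  {"twist": [0,0,0],"slide": [0,-5,0.5],"gripper": 0},
])

```text
time: 57.85
tcp_pos: [0.507, 0.0931, 0.2105]
orientation: [-161.2, 89.7, 14.1]
ft_force: [-0.2, 0.3, -0.6]
gripper_width: 0.0239
```

```bash
python3 p.py .5063 .1285 .2 -93.9 1
```

```text
pos [507.   93.1 210.5] jaw -94.76 grip 23.9 F [-0.2  0.3 -0.6] j [ 5. -6. 99.  0. 86. 99.] t 57.9
total twist [-0.86 -0.25  0.08] tool-slide cm (initial frame) [ 1.05 -3.52  0.37]
([-0.86, -0.25, 0.08], [1.05, -3.52, 0.37])
```

Emit:
servo_tool([
  {"twist": [-0.4,-0.1,0.04],"slide": [1,-1.2,0.15],"gripper": 0},
  {"twist": [-0.4,-0.1,0.04],"slide": [1.5,-1,0.15],"gripper": 0},
  {"twist": [0,0,0],"slide": [2,0,0],"gripper": 0},
  {"twist": [0,0,0],"slide": [2,0,0],"gripper": 0},
  {"twist": [0,0,0],"slide": [2,0,0],"gripper": 0},
  {"twist": [0,0,0],"slide": [1.5,0,0],"gripper": 0},
  {"twist": [0,0,0],"slide": [0.7,0,0],"gripper": 0},
  {"twist": [0,0,0],"slide": [0,0,0],"gripper": 0},
  {"twist": [0,0,0],"slide": [0,0,0],"gripper": 0},
  {"twist": [0,0,0],"slide": [0,0,0],"gripper": 0},
])

```text
time: 59.1
tcp_pos: [0.5051, 0.1135, 0.096]
orientation: [50.3, 89.8, -133.6]
ft_force: [1.0, -0.5, 0.1]
gripper_width: 0.0237
```

```bash
python3 p.py .5063 .1285 .086 -93.9 1
```

```text
pos [505.1 113.5  96. ] jaw -93.95 grip 23.7 F [ 1.  -0.5  0.1] j [  7.   0. 106.  -0.  74. 101.] t 59.1
total twist [-0.05  0.1  -0.12] tool-slide cm (initial frame) [ 1.   -1.5  -0.01]
([-0.05, 0.1, -0.12], [1.0, -1.5, -0.01])
```

Emit:
servo_tool([
  {"twist": [0,0.1,-0.1],"slide": [0,-0.4,0],"gripper": 0},
  {"twist": [0,0,0],"slide": [0,-0.4,0],"gripper": 0},
  {"twist": [0,0,0],"slide": [0,-0.4,0],"gripper": 0},
  {"twist": [0,0,0],"slide": [0,-0.3,0],"gripper": 0},
  {"twist": [0,0,0],"slide": [0.3,0,0],"gripper": 0},
  {"twist": [0,0,0],"slide": [0.3,0,0],"gripper": 0},
  {"twist": [0,0,0],"slide": [0.3,0,0],"gripper": 0},
  {"twist": [0,0,0],"slide": [0,0,0],"gripper": 0},
  {"twist": [0,0,0],"slide": [0,0,0],"gripper": 0},
  {"twist": [0,0,0],"slide": [0,0,0],"gripper": 0},
])

```text
time: 60.35
tcp_pos: [0.5068, 0.1299, 0.0873]
orientation: [-175.7, 89.9, 0.4]
ft_force: [-0.3, 0.3, 0.1]
gripper_width: 0.0239
```

```bash
python3 p.py .5063 .1285 .068 -93.9 1
```

```text
pos [506.8 129.9  87.3] jaw -93.92 grip 23.9 F [-0.3  0.3  0.1] j [  9.   1. 106.  -0.  73. 103.] t 60.4
total twist [-0.02 -0.1   0.01] tool-slide cm (initial frame) [1.93 0.14 0.05]
([-0.02, -0.1, 0.01], [1.93, 0.14, 0.05])
```

Emit:
servo_tool([
  {"twist": [0,-0.1,0],"slide": [0.2,0.08,0.04],"gripper": 0},
  {"twist": [0,0,0],"slide": [0.3,0.06,0.02],"gripper": 0},
  {"twist": [0,0,0],"slide": [0.4,0,0],"gripper": 0},
  {"twist": [0,0,0],"slide": [0.4,0,0],"gripper": 0},
  {"twist": [0,0,0],"slide": [0.4,0,0],"gripper": 0},
  {"twist": [0,0,0],"slide": [0.2,0,0],"gripper": 0},
  {"twist": [0,0,0],"slide": [0,0,0],"gripper": 0},
  {"twist": [0,0,0],"slide": [0,0,0],"gripper": 0},
  {"twist": [0,0,0],"slide": [0,0,0],"gripper": 0},
  {"twist": [0,0,0],"slide": [0,0,0],"gripper": 0},
])

```text
time: 61.6
tcp_pos: [0.5062, 0.1285, 0.0671]
orientation: [-115.3, 90.0, 60.8]
ft_force: [0.1, 0.2, -0.3]
gripper_width: 0.0236
```

Emit:
servo_tool([
  {"twist": [0,0,0],"slide": [0.4,0,0],"gripper": 0},
  {"twist": [0,0,0],"slide": [0.4,0,0],"gripper": 0},
  {"twist": [0,0,0],"slide": [0.3,0,0],"gripper": 0},
  {"twist": [0,0,0],"slide": [0.2,0,0],"gripper": 0},
  {"twist": [0,0,0],"slide": [0.2,0,0],"gripper": 0},
  {"twist": [0,0,0],"slide": [0.2,0,0],"gripper": 0},
  {"twist": [0,0,0],"slide": [0.1,0,0],"gripper": 0},
  {"twist": [0,0,0],"slide": [0,0,0],"gripper": 0},
  {"twist": [0,0,0],"slide": [0,0,0],"gripper": 0},
  {"twist": [0,0,0],"slide": [0,0,0],"gripper": 0},
])

```text
time: 62.85
tcp_pos: [0.5074, 0.1288, 0.0526]
orientation: [-162.8, 89.9, 13.3]
ft_force: [-0.5, -0.1, 2.2]
gripper_width: 0.0237
```

```bash
python3 p.py .5063 .1285 .0527 -93.9 1
```

```text
pos [507.4 128.8  52.6] jaw -93.90 grip 23.7 F [-0.5 -0.1  2.2] j [  9.   4. 107.   0.  69. 103.] t 62.9
total twist [-0.   -0.1   0.03] tool-slide cm (initial frame) [-0.01  0.04  0.1 ]
([-0.0, -0.1, 0.03], [-0.01, 0.04, 0.1])
```

Emit:
servo_tool([
  {"twist": [0,0,0],"slide": [0,0,0.05],"gripper": 3.5},
  {"twist": [0,0,0],"slide": [0,0,0],"gripper": 3.5},
  {"twist": [0,0,0],"slide": [0,0,0],"gripper": 3.5},
  {"twist": [0,0,0],"slide": [-3,0,0],"gripper": 3.5},
  {"twist": [0,0,0],"slide": [-6,0,0],"gripper": 3.5},
  {"twist": [0,0,0],"slide": [-6,0,0],"gripper": 3.5},
  {"twist": [0,0,0],"slide": [-1,3.5,3],"gripper": 3.5},
  {"twist": [0,0,0],"slide": [0,3.5,3],"gripper": 3.5},
  {"twist": [0,0,0],"slide": [0,3,3],"gripper": 3.5},
  {"twist": [0,0,0],"slide": [0,1,1],"gripper": 0},
])

```text
time: 64.1
tcp_pos: [0.3965, 0.0232, 0.2173]
orientation: [143.1, 89.9, -40.7]
ft_force: [-0.2, 0.1, -0.4]
gripper_width: 0.0288
```

Emit:
servo_tool([
  {"twist": [0,0,0],"slide": [0,0,0],"gripper": 0},
  {"twist": [0,0,0],"slide": [0,0,0],"gripper": 0},
  {"twist": [0,0,0],"slide": [0,0,0],"gripper": 0},
  {"twist": [0,0,0],"slide": [0,0,0],"gripper": 0},
  {"twist": [0,0,0],"slide": [0,0,0],"gripper": 0},
  {"twist": [0,0,0],"slide": [0,0,0],"gripper": 0},
  {"twist": [0,0,0],"slide": [0,0,0],"gripper": 0},
  {"twist": [0,0,0],"slide": [0,0,0],"gripper": 0},
  {"twist": [0,0,0],"slide": [0,0,0],"gripper": 0},
  {"twist": [0,0,0],"slide": [0,0,0],"gripper": 0},
])

```text
time: 65.35
tcp_pos: [0.3974, 0.0242, 0.2171]
orientation: [153.2, 89.9, -30.6]
ft_force: [-0.2, 0.1, 0.3]
gripper_width: 0.0006
```

```bash
cat > chk.py <<'E'
import sys
from est import *
f=grab("wrist",sys.argv[1]+"w"); W=cloud(f); p,M,s=tool()
W=W-M@np.array([0,-.00065,0])
for c in [(.5063,.1285),(.4993,.0288),(.4923,-.0707)]:
    P=sel(W,c,.03,.072,.088); 
    if len(P)>20: print("noz collar",len(P),(P.mean(0)*1000).round(1),rect(P),"ztop",np.percentile(P[:,2],50))
    P=sel(W,c,.02,.098,.115)
    if len(P)>5: print("spout z",P[:,2].max(),P.mean(0).round(4))
f=grab("top",sys.argv[1]+"t"); W=cloud(f)
for c in ((.607,.119),(.6,.019)):
    P=sel(W,c,.045,.142,.17);print("cart",len(P),P.mean(0).round(4),rect(P))
P=sel(W,(.54,-.177),.06,.088,.13); print("knob",len(P),P.mean(0).round(4))
f=grab("side",sys.argv[1]+"s")
plan((.47,-.172,.2),-93.9,5)
E
python3 chk.py k1
```

```text
noz collar 979 [505.7 125.3  78.1] (array([506.3, 128. ]), array([23.8, 33.8]), -4.0) ztop 0.07742379033350252
spout z 0.10674662609526694 [0.506  0.1269 0.1033]
noz collar 905 [499.6  28.4  78. ] (array([500.1,  28.6]), array([24. , 33.3]), -3.6) ztop 0.07737636104114401
spout z 0.1070678887831494 [0.4998 0.0283 0.1035]
noz collar 951 [492.3 -68.4  78.1] (array([492.7, -70.9]), array([24.4, 33.3]), -3.9) ztop 0.07739489080855114
spout z 0.10684632646157219 [ 0.4925 -0.0696  0.1035]
cart 127 [0.6073 0.1178 0.1479] (array([607.8, 118. ]), array([14.4, 44.2]), -6.3)
cart 128 [0.6    0.0176 0.1476] (array([600.5,  17.8]), array([14. , 46.1]), -6.1)
knob 96 [ 0.5261 -0.1772  0.1035]
pos [397.4  24.2 217.2] jaw -93.76 grip 0.6 F [ 0.1  0.1 -0.5] j [ -4. -26. 115.  -0.  90.  90.] t 65.5
total twist [ 0.14 -0.09 -0.05] tool-slide cm (initial frame) [ 1.74 19.1  -8.53]
([0.03, -0.02, -0.01], [0.35, 3.82, -1.71])
([0.03, -0.02, -0.01], [0.35, 3.82, -1.71])
([0.03, -0.02, -0.01], [0.35, 3.82, -1.71])
([0.03, -0.02, -0.01], [0.35, 3.82, -1.71])
([0.03, -0.02, -0.01], [0.34, 3.82, -1.71])
```

View pics/k1w.png

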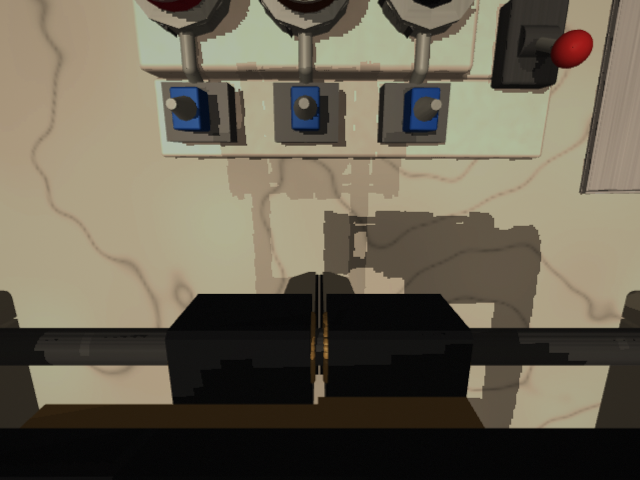

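View pics/k1s.png

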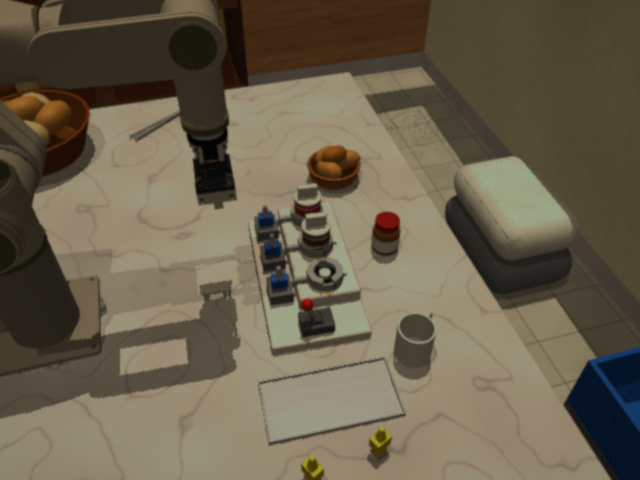

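Emit:
servo_tool([
  {"twist": [0,0,0],"slide": [0.35,3.8,-1.4],"gripper": 0},
  {"twist": [0,0,0],"slide": [0.35,3.8,-1.4],"gripper": 0},
  {"twist": [0,0,0],"slide": [0.35,3.8,-1.4],"gripper": 0},
  {"twist": [0,0,0],"slide": [0.35,3.8,-1.4],"gripper": 0},
  {"twist": [0,0,0],"slide": [0.35,3,-1.4],"gripper": 0},
  {"twist": [0,0,0],"slide": [0,0,0],"gripper": 0},
  {"twist": [0,0,0],"slide": [0,0,0],"gripper": 0},
  {"twist": [0,0,0],"slide": [0,0,0],"gripper": 0},
  {"twist": [0,0,0],"slide": [0,0,0],"gripper": 0},
  {"twist": [0,0,0],"slide": [0,0,0],"gripper": 0},
])

```text
time: 66.75
tcp_pos: [0.4573, -0.1646, 0.2002]
orientation: [-174.9, 89.8, 1.6]
ft_force: [-0.5, -0.6, -0.1]
gripper_width: 0.0006
```

```bash
python3 p.py .475 -.1715 .085 -93.9 6
python3 - <<'E'
from est import *
f=grab("wrist","k2w"); W=cloud(f); p,M,s=tool(); W=W-M@np.array([0,-.00065,0])
P=sel(W,(.527,-.175),.03,.085,.13); print(len(P),P.mean(0),P.min(0),P.max(0))
E
```

```text
pos [ 457.3 -164.6  200.2] jaw -93.49 grip 0.6 F [-0.5 -0.6 -0.1] j [-26. -10. 105.   0.  85.  68.] t 66.8
total twist [ 0.41 -0.22  0.02] tool-slide cm (initial frame) [11.53  0.59 -1.76]
([0.07, -0.04, 0.0], [1.92, 0.1, -0.29])
([0.07, -0.04, 0.0], [1.92, 0.1, -0.3])
([0.07, -0.04, 0.0], [1.92, 0.1, -0.3])
([0.07, -0.04, 0.0], [1.92, 0.1, -0.3])
([0.07, -0.04, 0.0], [1.92, 0.1, -0.3])
([0.07, -0.04, 0.0], [1.92, 0.1, -0.3])
936 [ 0.52660502 -0.17527212  0.10387771] [ 0.51407441 -0.1879093   0.09458697] [ 0.53914166 -0.16263476  0.10944587]
```

Emit:
servo_tool([
  {"twist": [0.1,-0.05,0],"slide": [1.9,0.18,-0.25],"gripper": 0},
  {"twist": [0.1,-0.05,0],"slide": [1.9,0.18,-0.25],"gripper": 0},
  {"twist": [0.1,-0.05,0],"slide": [1.9,0.18,-0.25],"gripper": 0},
  {"twist": [0.1,0,0],"slide": [1.9,0.18,-0.25],"gripper": 0},
  {"twist": [0,0,0],"slide": [1.9,0.18,-0.25],"gripper": 0},
  {"twist": [0,0,0],"slide": [1.3,0.18,-0.25],"gripper": 0},
  {"twist": [0,0,0],"slide": [0.4,0,0],"gripper": 0},
  {"twist": [0,0,0],"slide": [0,0,0],"gripper": 0},
  {"twist": [0,0,0],"slide": [0,0,0],"gripper": 0},
  {"twist": [0,0,0],"slide": [0,0,0],"gripper": 0},
])

```text
time: 68.05
tcp_pos: [0.471, -0.1758, 0.0785]
orientation: [-42.7, 89.9, 133.4]
ft_force: [0.2, -0.4, -0.5]
gripper_width: 0.0004
```

```bash
python3 p.py .5615 -.1765 .085 -93.9 8
```

```text
pos [ 471.  -175.8   78.5] jaw -93.89 grip 0.4 F [ 0.2 -0.4 -0.5] j [-26.  -1. 109.   0.  72.  68.] t 68.0
total twist [0.01 0.09 0.08] tool-slide cm (initial frame) [-0.67 -0.54 -9.03]
([0.0, 0.01, 0.01], [-0.08, -0.07, -1.13])
([0.0, 0.01, 0.01], [-0.08, -0.07, -1.13])
([0.0, 0.01, 0.01], [-0.08, -0.07, -1.13])
([0.0, 0.01, 0.01], [-0.08, -0.07, -1.13])
([0.0, 0.01, 0.01], [-0.08, -0.07, -1.13])
([0.0, 0.01, 0.01], [-0.08, -0.07, -1.13])
([0.0, 0.01, 0.01], [-0.08, -0.07, -1.13])
([0.0, 0.01, 0.01], [-0.08, -0.07, -1.13])
```

Emit:
servo_tool([
  {"twist": [0,0,0],"slide": [-0.2,-0.06,-1.1],"gripper": 0},
  {"twist": [0,0,0],"slide": [-0.2,-0.06,-1.1],"gripper": 0},
  {"twist": [0,0,0],"slide": [-0.1,-0.06,-1.1],"gripper": 0},
  {"twist": [0,0,0],"slide": [-0.1,-0.06,-1.1],"gripper": 0},
  {"twist": [0,0,0],"slide": [0,-0.06,-1.1],"gripper": 0},
  {"twist": [0,0,0],"slide": [0,-0.06,-1.1],"gripper": 0},
  {"twist": [0,0,0],"slide": [0,-0.06,-1.1],"gripper": 0},
  {"twist": [0,0,0],"slide": [0,0,-0.8],"gripper": 0},
  {"twist": [0,0,0],"slide": [0,0,0],"gripper": 0},
  {"twist": [0,0,0],"slide": [0,0,0],"gripper": 0},
])

```text
time: 69.3
tcp_pos: [0.5509, -0.1769, 0.0841]
orientation: [-5.2, 88.3, 170.9]
ft_force: [-1.0, 0.6, 1.0]
gripper_width: 0.0006
```

```bash
python3 p.py .5625 -.1765 .085 -93.9 1; python3 -c "
from h import *
f=grab('side');u,v=proj(f,(.55,-.17,.08)).astype(int)
cv2.imwrite('pics/s20.png',cv2.resize(f['img'][v-75:v+75,u-90:u+90,::-1],None,fx=4,fy=4,interpolation=cv2.INTER_CUBIC))"
```

```text
pos [ 550.9 -176.9   84.1] jaw -93.91 grip 0.6 F [-1.   0.6  1. ] j [-23.  12.  95.  -0.  75.  71.] t 69.3
total twist [-0.01  1.68  0.15] tool-slide cm (initial frame) [-0.12 -0.12 -1.15]
([-0.01, 1.68, 0.15], [-0.12, -0.12, -1.15])
```

View pics/s20.png

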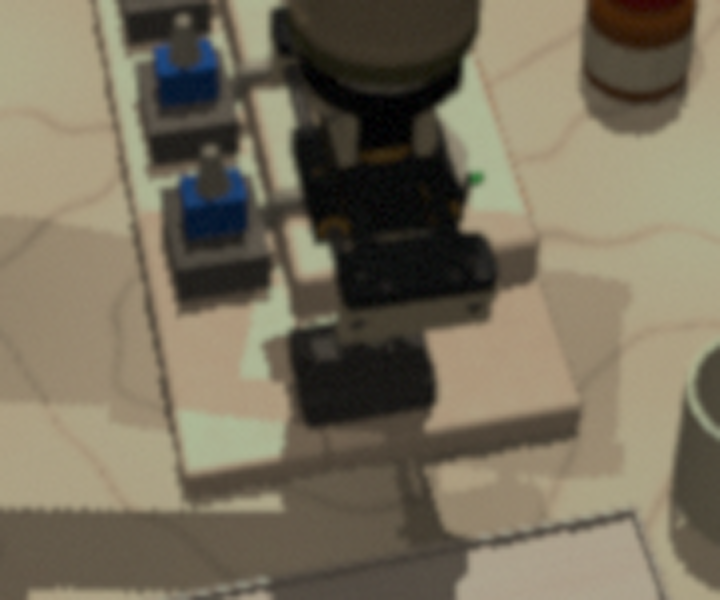

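Emit:
servo_tool([
  {"twist": [0,0.6,0],"slide": [0,0,-0.4],"gripper": 0},
  {"twist": [0,0.6,0],"slide": [0,0,-0.4],"gripper": 0},
  {"twist": [0,0.4,0],"slide": [0,0,-0.4],"gripper": 0},
  {"twist": [0,0,0],"slide": [0,0,-0.3],"gripper": 0},
  {"twist": [0,0,0],"slide": [0,0,-0.2],"gripper": 0},
  {"twist": [0,0,0],"slide": [0,0,0],"gripper": 0},
  {"twist": [0,0,0],"slide": [0,0,0],"gripper": 0},
  {"twist": [0,0,0],"slide": [0,0,0],"gripper": 0},
  {"twist": [0,0,0],"slide": [0,0,0],"gripper": 0},
  {"twist": [0,0,0],"slide": [0,0,0],"gripper": 0},
])

```text
time: 70.6
tcp_pos: [0.5511, -0.1769, 0.0841]
orientation: [-7.3, 87.6, 168.8]
ft_force: [-5.1, 0.2, 3.2]
gripper_width: 0.0007
```

```bash
python3 p.py .5625 -.1765 .085 -93.9 1
```

```text
pos [ 551.1 -176.9   84.1] jaw -93.93 grip 0.7 F [-5.1  0.2  3.2] j [-23.  12.  94.  -0.  76.  71.] t 70.6
total twist [-0.03  2.34  0.3 ] tool-slide cm (initial frame) [-0.14 -0.12 -1.13]
([-0.03, 2.34, 0.3], [-0.14, -0.12, -1.13])
```

Emit:
servo_tool([
  {"twist": [0,0,0],"slide": [0,0,1],"gripper": 0},
  {"twist": [0,0.8,0],"slide": [0,0,3],"gripper": 0},
  {"twist": [0,0.8,0],"slide": [0,0,4],"gripper": 0},
  {"twist": [0,0.5,0],"slide": [-1,0,4],"gripper": 0},
  {"twist": [0,0,0],"slide": [-5,0,3],"gripper": 0},
  {"twist": [0,0,0],"slide": [-5,0,0],"gripper": 0},
  {"twist": [0,0,0],"slide": [-3,-3,0],"gripper": 0},
  {"twist": [0,0,0],"slide": [0,-3,0],"gripper": 0},
  {"twist": [0,0,0],"slide": [0,-3,0],"gripper": 0},
  {"twist": [0,0,0],"slide": [0,0,0],"gripper": 0},
])

```text
time: 71.85
tcp_pos: [0.4051, -0.0745, 0.2316]
orientation: [-165.4, 89.1, 10.6]
ft_force: [-0.6, 0.3, 0.4]
gripper_width: 0.0007
```

Emit:
servo_tool([
  {"twist": [0,0,0],"slide": [0,0,0],"gripper": 0},
  {"twist": [0,0,0],"slide": [0,0,0],"gripper": 0},
  {"twist": [0,0,0],"slide": [0,0,0],"gripper": 0},
  {"twist": [0,0,0],"slide": [0,0,0],"gripper": 0},
  {"twist": [0,0,0],"slide": [0,0,0],"gripper": 0},
  {"twist": [0,0,0],"slide": [0,0,0],"gripper": 0},
  {"twist": [0,0,0],"slide": [0,0,0],"gripper": 0},
  {"twist": [0,0,0],"slide": [0,0,0],"gripper": 0},
  {"twist": [0,0,0],"slide": [0,0,0],"gripper": 0},
  {"twist": [0,0,0],"slide": [0,0,0],"gripper": 0},
])

```text
time: 73.1
tcp_pos: [0.4048, -0.0768, 0.2308]
orientation: [-167.0, 89.1, 8.9]
ft_force: [0.6, -1.1, -0.4]
gripper_width: 0.0004
```

```bash
sed -i 's/(.54,-.177),.06/(.56,-.18),.06/' chk.py; python3 chk.py k3
```

```text
noz collar 953 [506.1 124.1  78.2] (array([506.9, 127.9]), array([25.6, 33.5]), -4.1) ztop 0.07747835231684376
spout z 0.10752197500235484 [0.5063 0.1265 0.1032]
noz collar 846 [500.1  25.5  78.1] (array([500.5,  28. ]), array([24.1, 33.5]), -3.6) ztop 0.07734738261448638
spout z 0.10703406142534468 [0.5    0.027  0.1034]
noz collar 807 [492.2 -71.2  78.1] (array([492.5, -70.8]), array([23.4, 33.3]), -4.1) ztop 0.07741940875008053
spout z 0.10731797464491784 [ 0.4925 -0.0713  0.1037]
cart 128 [0.6074 0.1177 0.148 ] (array([607.2, 118.2]), array([14.2, 45.1]), -6.4)
cart 124 [0.6005 0.0175 0.1478] (array([600.8,  17.7]), array([13.9, 45.5]), -6.3)
knob 97 [ 0.5711 -0.1803  0.1005]
pos [404.8 -76.8 230.7] jaw -94.10 grip 0.6 F [-0.4 -0.5  0.2] j [-18. -24. 113.   0.  91.  76.] t 73.2
total twist [-0.2  -0.84  0.19] tool-slide cm (initial frame) [ 3.15  9.04 -7.14]
([-0.04, -0.17, 0.04], [0.63, 1.81, -1.43])
([-0.04, -0.17, 0.04], [0.63, 1.81, -1.43])
([-0.04, -0.17, 0.04], [0.62, 1.81, -1.43])
([-0.04, -0.17, 0.04], [0.62, 1.81, -1.43])
([-0.04, -0.17, 0.04], [0.62, 1.81, -1.43])
```

View pics/k3w.png

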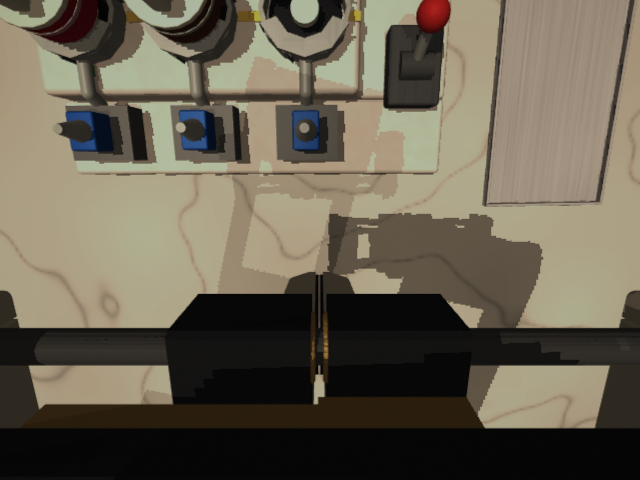

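View pics/k3s.png

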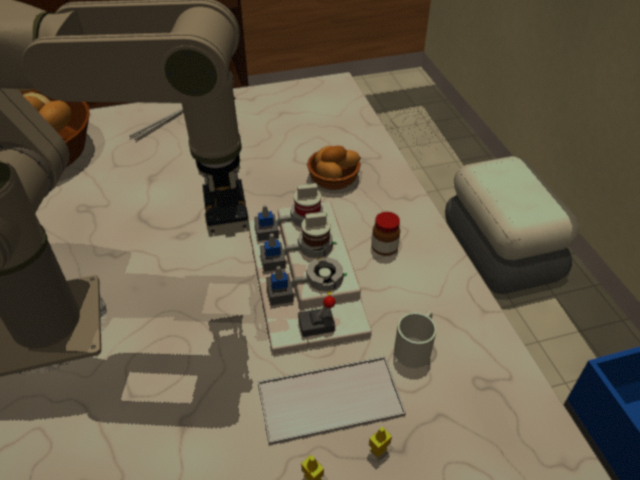

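```bash
python3 -c "
from plant import arm
print(arm.finish_job())"
```

```text
the job is handed in; nothing more can be done
None
```

The filling station is set up and switched on, and I handed the job in at about 73 s of the 210 s allowed.

- **Cartridges:** Only the red and the brown cartridge were on the counter. The brown one went into the middle collar and the red one into the left. Each was turned clockwise until the grip bar came up against the stop.
- **Nozzles:** All three blue nozzles are pushed home, one in each port. I did not touch the yellow look-alikes.
- **Switch:** I pushed the lever to the rear last, after checking that everything else was seated.

**Last checks**
- **Cartridges:** Their tops stand at about 148 mm (149 mm expected when locked). The grip bars lie at about -6.3°, against a station direction of about -3.9°.
- **Nozzles:** The blue collar tops stand at 77.5–78 mm (78 mm expected when flush), within about 1 mm of the port centres.
- **Switch:** The knob moved about 45 mm and then stood still under a 5 N push. The drop in its height agrees with an angle of about 1.0 rad, so it most likely started near 0.15 rad.
- **Bystanders:** The basket, mug and jam jar look unmoved in the last side picture. The gripper was clear of everything.

**One disagreement:** the top and side cameras read about 2–3 mm low in y compared with the wrist camera. I worked from the wrist camera, corrected by the measured grasps, and the fits bore it out.

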